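Grease the treadle unit's bearing

ROBOT

A 7-joint arm with a two-finger parallel gripper is mounted at the origin on the work surface. World frame = base frame: x ahead of the robot, y to its left, z up, the work surface at z = 0. Lengths are in m, angles in rad, forces in N, time in s.
With the tool pointing down it reaches from about 0.4 to 0.85 m from the base axis. Payload 10.4 kg.
Tool frame: the origin (TCP) lies on the mounting face of the last link; the fingertips stand 173 mm ahead of it and the grasp point (between the pads) lies 155 mm ahead of it; z points along the fingers, y is the direction in which the jaws open and shut (so a half turn about z gives the same grasp; the last joint's range is limited). The gripper opens to 85 mm and grips with 20 to 120 N. Pads are 22 mm wide; open, the fingers measure 114 mm over their backs; the gripper's body (76 mm by 85 mm) begins 54 mm behind the grasp point. The pads swing forward as they close: fully open they stand 13 mm farther back than shut.
Start: joints at [1.085, 0.332, -0.065, 1.46, 0.022, 1.35, -0.088], TCP at [0.279, -0.559, 0.405] pointing down, gripper open.
Joint ranges: [-2.6, 2.6], [-0.5, 2.12], [-1.47, 1.34], [0.16, 2.42], [-1.27, 4.41], [0.06, 2.06], [-2.6, 2.6]. Speed limits (rad/s): [2.22, 2.22, 2.79, 2.79, 3.14, 3.14, 3.14].

INTERFACE

Orientations are given as a 3x3 rotation matrix whose columns are the frame's x, y, z axes.
In Python, from cell import ctrl, cams, workorder, spotter gives the robot as it stands.
- The arm moves only by the tool move_arm, never from a script. Its argument "commands" is a list of rows, each a list of 7 numbers: the turn, a rotation vector about the tool's x, y, z in rad, then the shift along the tool's x, y, z in m, then the closure, from -1 (fully open) to 1 (shut). In form: [[ax, ay, az, dx, dy, dz, jaw], ...]. A call has 1 to 5 rows; each row shifts and turns the commanded pose from where the row before left it, along the tool's axes as they then stand; what a row does not reach is not made up. A row lasts 1/8 s, in which the tool goes at most 62.5 mm and 10.7 degrees, less where a joint would pass 70% of its speed; a pose out of reach is approached as far as the arm can. A call is refused whole if a number of a shift passes 0.0625 or a number of a turn 0.188, either way. A call with a gripper value outside its range is refused whole. The fingers move at their own pace and stop on an object; "force" is the grip in N (left out, the last holds). Time passes only in rows, so rows that do not move let the fingers close. It gives the time, the measured TCP pose, the force and the opening at its end, in the units of the state.
- ctrl.observe(): the state, without advancing time (a new reading comes with each control period).
- cams.capture(name): name is "scene" or "side" or "wrist"; returns a dict with "image" (384x512x3 uint8, blue, green, red), "z_map" (384x512 float32, m along the optical axis (not along the pixel's ray), 0 where there is no reading), "fovy" (degrees; the focal length in pixels is half the picture's height over the tangent of half this angle, whatever the lens; pixels are square), "cx", "cy" (the principal point, pixels), "R" (3x3) and "t" (3): a world point X has camera coordinates R X + t. Camera axes: x right, y down, z forward; pixel columns grow to the right and rows downward; lengths in m; the calibration is good to about 2 mm. A picture is of the moment at which its call begins.
- workorder.sign_off(): hands the job in, once; it reports no verdict.
Trained networks look in a picture, given as the dict that the camera call returned (one of the last four; its "shot" number tells which), for a name from the list of things; names that differ only in an ending like _2 or _b are one class to them, and where a whole thing is asked for, a point or a joint stands for the part that bears it (a point fixed in the world has none). Each returns a list of dicts, best first, with "p" (0 to 1); they miss things now and then, are a little off and sometimes report something else, mostly with a low value. They report only what shows in the picture. A call takes as long as a camera call. They do not tell look-alikes from the thing itself.
- spotter.cut_out(picture, query): "mask" (384x512 bool, what is visible of it) and "box" ([left, top, width, height] in pixels, round what is visible of it).
The state is a dict: "time": time; "joint_pos": joint angles; "joint_velocities": joint speeds; "tau": joint torques, N m; "eef_pos": TCP position; "ee_rot": TCP orientation; "force": force on the tool from outside, world axes, zero at the start; "torque": the same for the moment, N m; "grip_width": finger opening in m.
Only numpy, scipy, OpenCV 4.12 (cv2) and the standard library are available. Lean on these libraries where they do the work, as an engineer would, in place of code of your own. Each camera call takes 0.05 s, during which the arm holds its last target.

TASK

Grease the pivot bearing of the treadle unit on the welding table: first push its spring pedal all the way down to the stop with the gripper, to work the pivot loose, and let the pedal come up again; then pick up the grease coupler standing on the table and press its open mouth squarely onto the tilted nipple of the unit until it snaps on and goes fully home against the spring valve. The job finishes while you are still gripping the coupler and pushing it fully home; leave the other loose things where they are.

Things in the scene. Friction and masses are not known exactly. Their poses are not given: they have to be found in the camera images.
- pedal (a joint): hinged spring pedal of the treadle unit, rad: 0 = up (where the spring returns it), 0.26 = down on its stop. The hinge lies across the unit's far end; the near end goes down, its pad centre dropping about 30 mm. It takes about 3 N at the pad to start and 9 N at the stop.
- pedal_pad (a point): centre of the top face of the pedal's black ribbed rubber pad (70 long x 66 wide mm, rising towards the unit's near end by 0.3 rad when up), 115 mm from the hinge; moves with the pedal
- unit: the fixed treadle unit: grey base plate 210 x 170 x 12 mm, pedal on its right half seen from the robot, grey bearing block with the nipple on its left half, 90 mm beside the pedal's centre line. Place and yaw vary. Origin: centre of its underside; its near end is -x, left is +y. With the pedal up nothing on it is higher than 115 mm
- nipple_tip (a point): tip of the steel grease nipple (end of its small brass valve at rest). z axis: the nipple's axis, pointing out, tilted 25 degrees from vertical to the unit's near end; y is level, across the unit. Nipple 20 mm in diameter, tapered nose, 32 out of the block, valve included. Spring balls on its +y and -y sides snap behind the coupler's lip; pushing over them takes 4 to 12 N
- valve (a joint): how far the brass spring valve at the nipple's tip is pushed in, m: 0 = out, 0.006 = fully in. About 6 N to start it, 12 N fully in; it springs back and pushes the coupler off when not held.
- coupler_grip (a point): middle of the grease coupler, 55 mm above its mouth, on its axis: a loose round tool 110 mm tall, about 0.32 kg, standing mouth down on the table, z axis up. Lowest 32 mm: steel bell, diameter 40; above it a slim aluminium barrel, diameter 28, with a black end. Its place is swapped at random with the can and the jar
- coupler_mouth (a point): centre of the coupler's mouth rim, on its axis; z axis up through the closed end. A funnel 31 mm wide at the rim narrows to a 24 lip 8 mm inside; behind it a 31 wide cavity, floor 24 from the rim. Fully home, the mouth lies on the nipple's axis 30 mm below the nipple_tip point; it has snapped on from 26 mm.
- can: bystander, not needed: plain can, diameter 52, 135 tall, standing, in mm; origin at the middle of its underside
- jar: bystander, not needed: squat lidded jar, diameter 66, 75 tall, standing, in mm; origin at the middle of its underside
- hammer: bystander, not needed: hammer lying, 280 long, in mm; origin at the middle of its underside
- wrench: bystander, not needed: open wrench lying, 180 long, in mm; origin at the middle of its underside
- brush: bystander, not needed: hand brush lying, 200 long, in mm; origin at the middle of its underside
- offcut: bystander, not needed: piece of steel angle, 160 long, in mm; origin at the middle of its underside
- spray: bystander, not needed: taller spray can, diameter 60, 170 tall, in mm; origin at the middle of its underside
There are look-alikes about, which are no part of the job. What is shaped like the part that bears coupler_grip but blue or purple is not meant.

How it is judged:
By the outcome, as a careful person would: the job done as asked, in the order asked, and still so for the second after the job is handed in, while the arm keeps its last pose, push and grip.
It also fails if it takes over 58 s, if anything falls off the work surface, if the arm or the gripper's body presses on something with over 40 N, if the wrist force passes 120 N, or if a joint passes its speed limit or range.

## Working session

There is one attempt and no reset: what is moved stays moved. The work goes in short steps, Python scripts to look and compute and a tool call to move; the robot and the scene stay as the last step left them, time stands still between calls to the robot, and variables do not carry over. Pictures are saved under pics/ and viewed, and the job is handed in when it is done.

Besides the shell and the picture viewer there is one more tool, called by a JSON object that holds its "op" and its "data", one argument or row to a line. move_arm: Moves the arm, as the interface text tells. Its arguments: {"type":"object","properties":{"commands":{"type":"array"},"force":{"type":"number"}},"required":["commands"]}

```bash
ls; mkdir -p pics; python3 - <<'E'
from cell import ctrl,cams,workorder,spotter
import cv2,pickle
s=ctrl.observe();print(s)
for n in("scene","side"):
    c=cams.capture(n);cv2.imwrite(f"pics/{n}0.png",c["image"]);pickle.dump(c,open(f"{n}0.pkl","wb"))
    print(n,c["fovy"],c["cx"],c["cy"],c["R"],c["t"],c.get("shot"))
    for q in("coupler_grip","unit","pedal","can","jar"):
        for d in spotter.cut_out(c,q)[:4]: print(q,round(d["p"],2),d["box"])
E
```

```text
pics
{'time': 0.0, 'joint_pos': array([ 1.085423  ,  0.33285705, -0.06467016,  1.46096802,  0.02160733,
        1.34990376, -0.08853104]), 'joint_velocities': array([-0.00081558,  0.00014155,  0.00205837, -0.00158255, -0.0025287 ,
        0.0002163 , -0.00018673]), 'tau': array([-4.44231182e-04, -6.25431705e+01,  4.89427987e-02, -3.91598153e+01,
        1.63667504e-02,  9.84326442e-03, -4.66827021e-05]), 'eef_pos': array([ 0.27894714, -0.55914235,  0.40391219]), 'ee_rot': array([[ 8.94833921e-01,  4.46398631e-01, -7.18431439e-04],
       [ 4.46399201e-01, -8.94833054e-01,  1.24878934e-03],
       [-8.54183437e-05, -1.43816629e-03, -9.99998962e-01]]), 'force': array([0.30068342, 0.42256283, 0.30529498]), 'torque': array([ 0.00813103, -0.01499473,  0.02183301]), 'grip_width': 0.08544313055692163}
scene 44.219627582618585 251.94243912487457 187.27074433637696 [[ 0.64887657  0.76084769 -0.00836642]
 [ 0.50671352 -0.44029279 -0.7412042 ]
 [-0.56762718  0.47671066 -0.67122748]] [-0.37605074 -0.21559762  1.81845239] 1
coupler_grip 0.73 [184.5, 199.9, 15.0, 36.9]
coupler_grip 0.63 [198.5, 22
[... 246 characters left out ...]
4, 46.2]
jar 0.56 [126.7, 221.2, 22.5, 30.6]
side 53.04916454132101 254.1511066974736 187.79948218383822 [[ 0.94808334 -0.31802054  0.00095703]
 [-0.23541444 -0.70383485 -0.67022127]
 [ 0.21381772  0.63520032 -0.74216072]] [-0.58149384  0.1897729   0.98555491] 2
coupler_grip 0.96 [233.7, 239.0, 17.8, 35.6]
coupler_grip 0.95 [211.9, 214.8, 14.6, 35.8]
coupler_grip 0.81 [202.6, 255.4, 17.9, 29.8]
coupler_grip 0.66 [269.8, 232.2, 17.2, 33.8]
unit 0.94 [159.4, 140.4, 78.8, 50.5]
unit 0.37 [171.1, 157.8, 55.0, 25.8]
pedal 0.57 [169.2, 156.2, 57.6, 28.3]
pedal 0.44 [231.2, 238.6, 20.0, 32.7]
can 0.76 [279.1, 270.5, 27.5, 48.8]
can 0.39 [159.6, 140.8, 77.8, 50.8]
jar 0.66 [224.6, 299.8, 26.6, 40.4]
```

```bash
python3 - <<'E'
import cv2
a=cv2.imread("pics/scene0.png");b=cv2.imread("pics/side0.png")
cv2.imwrite("pics/s_full.png",cv2.resize(a,(800,600),interpolation=cv2.INTER_CUBIC))
cv2.imwrite("pics/d_full.png",cv2.resize(b,(800,600),interpolation=cv2.INTER_CUBIC))
cv2.imwrite("pics/s_c.png",cv2.resize(a[130:280,110:310],(800,600),interpolation=cv2.INTER_CUBIC))
cv2.imwrite("pics/d_c.png",cv2.resize(b[195:345,170:370],(800,600),interpolation=cv2.INTER_CUBIC))
E
```

```text
(no output)
```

View pics/s_full.png

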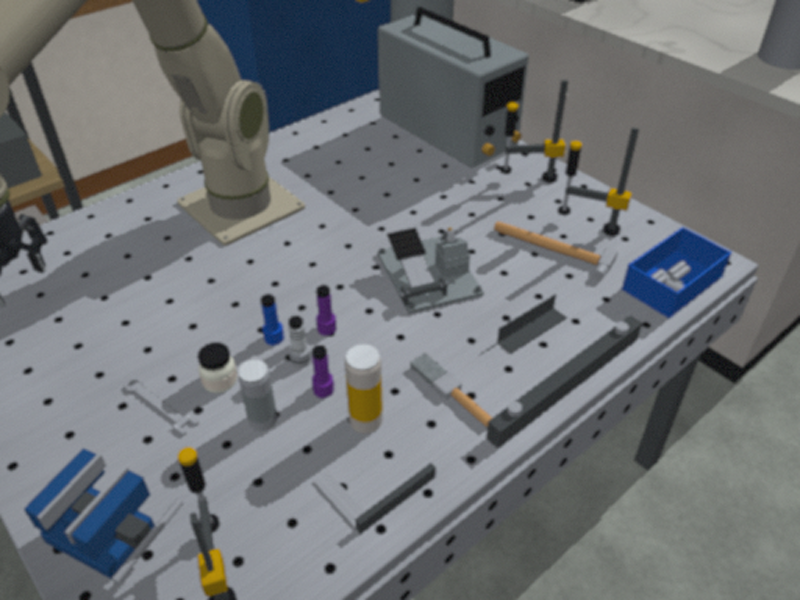

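View pics/d_full.png

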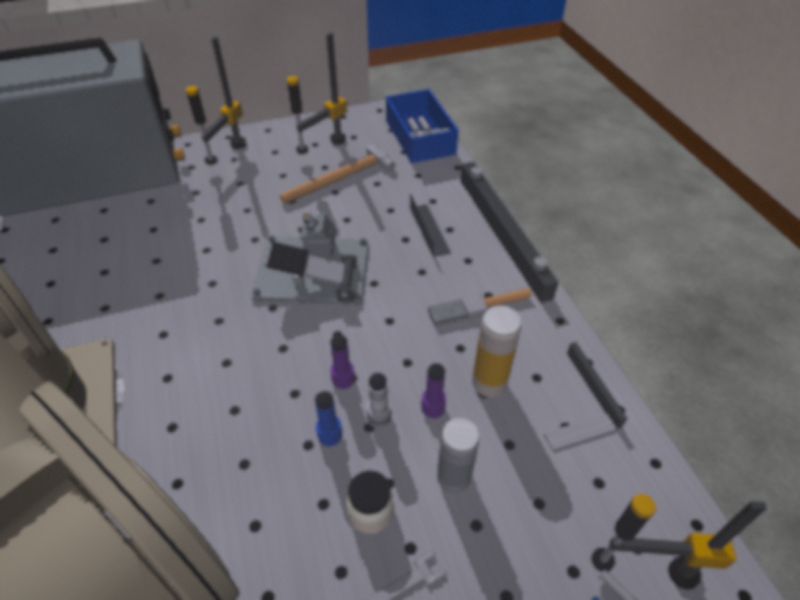

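View pics/s_c.png

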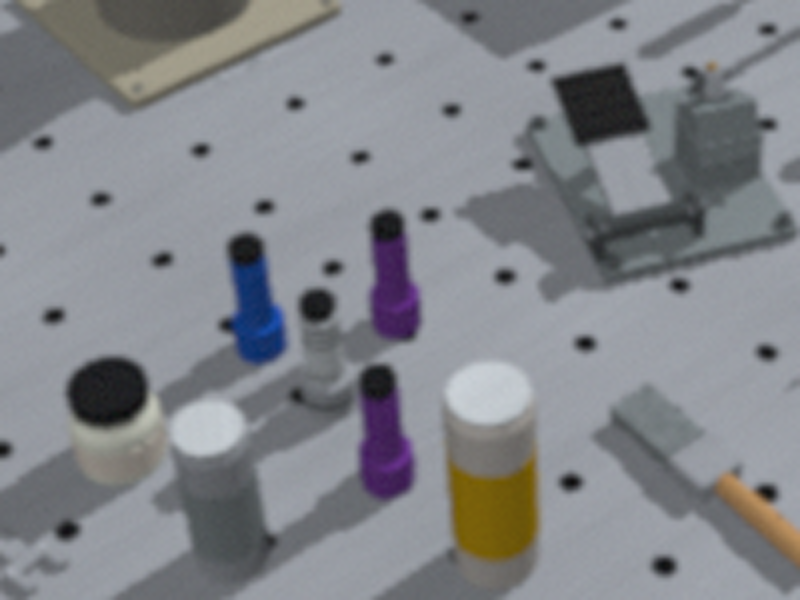

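View pics/d_c.png

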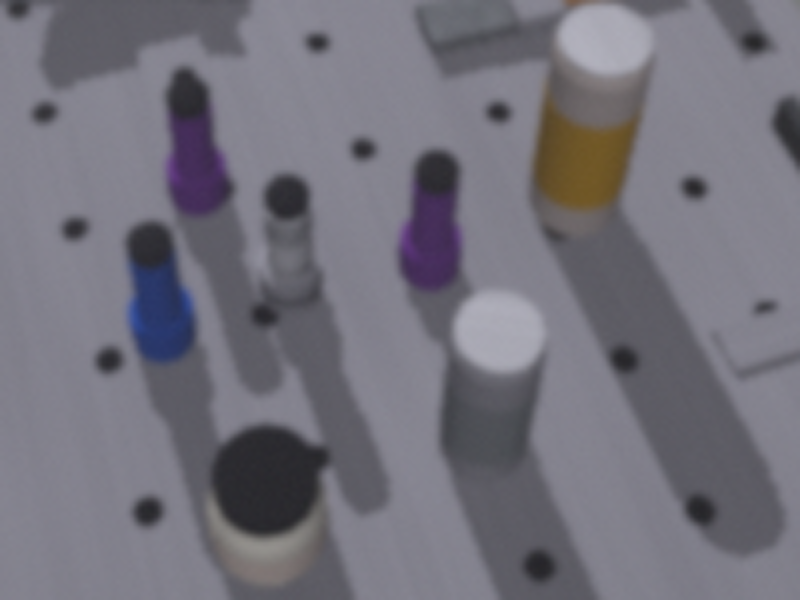

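The coupler is the bare steel/aluminium piece at scene px (190,216), side px (242,255). Look-alikes are blue at scene (174,205) and purple at scene (208,198) and (206,238). The treadle unit is at scene (273,174), with its pad end facing the robot. Next I measure positions.

```bash
cat > h.py <<'E'
import numpy as np,cv2,pickle
def cloud(c):
    z=c["z_map"];f=192/np.tan(np.radians(c["fovy"]/2))
    v,u=np.mgrid[:384,:512]
    P=np.stack([(u-c["cx"])/f*z,(v-c["cy"])/f*z,z],-1)
    W=(P-c["t"])@c["R"]
    W[z<=0]=np.nan
    return W
def proj(c,X):
    f=192/np.tan(np.radians(c["fovy"]/2));p=np.asarray(X)@c["R"].T+c["t"]
    return np.stack([f*p[...,0]/p[...,2]+c["cx"],f*p[...,1]/p[...,2]+c["cy"]],-1)
def circfit(xy,r):
    from scipy.optimize import least_squares
    return least_squares(lambda p:np.hypot(xy[:,0]-p[0],xy[:,1]-p[1])-r,xy.mean(0),loss="soft_l1",f_scale=0.002)
E
python3 - <<'E'
from h import *
for n,boxes in(("scene",dict(coup=(182,198,20,38),blue=(166,186,17,37),p1=(201,183,14,33),p2=(198,220,16,36),can=(151,228,26,51),jar=(126,218,26,35),unit=(236,142,76,64))),("side",dict(coup=(232,236,22,38),unit=(157,130,84,66)))):
    c=pickle.load(open(n+"0.pkl","rb"));W=cloud(c)
    print(n,"table z",np.nanmedian(W[250:300,200:300,2]))
    for k,(l,t,w,h) in boxes.items():
        p=W[t:t+h,l:l+w].reshape(-1,3);p=p[p[:,2]>0.012]
        print(k,len(p),"min",p.min(0).round(3),"max",p.max(0).round(3),"med",np.median(p,0).round(3))
        if k=="coup":
            for lo,hi in((.012,.03),(.04,.07),(.07,.1),(.095,.12)):
                q=p[(p[:,2]>lo)&(p[:,2]<hi)];print(lo,len(q),q.mean(0).round(4),q.std(0).round(4))
                if len(q)>5: print(circfit(q[:,:2],.02 if lo<.03 else .014).x.round(4))
E
```

```text
scene table z 1.2933490227499978e-05
coup 357 min [ 0.506 -0.217  0.012] max [ 0.616 -0.17   0.113] med [ 0.531 -0.197  0.07 ]
0.012 61 [ 0.532  -0.1966  0.0217] [0.0083 0.0105 0.0051]
[ 0.5194 -0.1893]
0.04 67 [ 0.5291 -0.1946  0.0546] [0.0053 0.0071 0.0088]
[ 0.52   -0.1889]
0.07 90 [ 0.5426 -0.1975  0.0853] [0.0305 0.0099 0.0086]
[ 0.5429 -0.2   ]
0.095 104 [ 0.5427 -0.1958  0.1068] [0.0357 0.0103 0.0046]
[ 0.5397 -0.1944]
blue 308 min [ 0.421 -0.216  0.012] max [ 0.459 -0.176  0.113] med [ 0.446 -0.201  0.061]
p1 299 min [ 0.466 -0.121  0.013] max [ 0.505 -0.081  0.116] med [ 0.493 -0.107  0.06 ]
p2 344 min [ 0.528 -0.222  0.012] max [ 0.633 -0.17   0.113] med [ 0.619 -0.207  0.062]
can 793 min [ 0.572 -0.352  0.012] max [ 0.625 -0.301  0.139] med [ 0.613 -0.332  0.098]
jar 607 min [ 0.431 -0.368  0.012] max [ 0.5   -0.303  0.08 ] med [ 0.48  -0.341  0.059]
unit 1808 min [0.373 0.053 0.012] max [0.621 0.277 0.107] med [0.521 0.148 0.046]
side table z -0.0003446385674838948
coup 412 min [ 0.499 -0.208  0.012] max [ 0.539 -0.171  0.111] med [ 0.517 -0.198  0.064]
0.012 73 [ 0.5155 -0.1997  0.0223] [0.0119 0.0083 0.0058]
[ 0.5199 -0.1868]
0.04 73 [ 0.5161 -0.1979  0.0553] [0.0072 0.0034 0.0089]
[ 0.5197 -0.187 ]
0.07 81 [ 0.5161 -0.1973  0.0855] [0.0075 0.0043 0.0084]
[ 0.5197 -0.1868]
0.095 122 [ 0.5188 -0.1904  0.1064] [0.0071 0.0077 0.0037]
[ 0.5196 -0.1866]
unit 1919 min [0.37  0.057 0.012] max [0.617 0.286 0.105] med [0.503 0.144 0.051]
```

```bash
python3 - <<'E'
from h import *
for n in("scene","side"):
    c=pickle.load(open(n+"0.pkl","rb"));W=cloud(c)
    Q=W.reshape(-1,3);m=(Q[:,0]>.33)&(Q[:,0]<.68)&(Q[:,1]>0.02)&(Q[:,1]<.33)&(Q[:,2]>.007)&(Q[:,2]<.115)
    p=Q[m]
    b=p[(p[:,2]<.016)]
    r=cv2.minAreaRect((p[:,:2]*1000).astype(np.float32));print(n,len(p),"all",r)
    r=cv2.minAreaRect((b[:,:2]*1000).astype(np.float32));print("base",len(b),r)
    # topdown map
    im=np.zeros((600,600,3),np.uint8)
    for q in p[np.argsort(p[:,2])]:
        u=int((q[0]-.33)/.35*600);v=int((q[1]-.02)/.31*600*.886)
        cv2.circle(im,(599-v,599-u),2,tuple(int(x) for x in cv2.applyColorMap(np.uint8([[int(q[2]/.11*255)]]),cv2.COLORMAP_JET)[0,0]),-1)
    cv2.imwrite(f"pics/top_{n}.png",im)
    a=c["image"]; uv=proj(c,np.array([.49,.15,.05])).astype(int)
    cv2.imwrite(f"pics/u_{n}.png",cv2.resize(a[uv[1]-42:uv[1]+42,uv[0]-56:uv[0]+56],(800,600),interpolation=cv2.INTER_CUBIC))
    print(uv)
E
```

```text
scene 2361 all ((503.39556884765625, 193.8119354248047), (251.90370178222656, 216.82313537597656), 70.76722717285156)
base 946 ((503.39556884765625, 193.8119354248047), (251.90370178222656, 216.82313537597656), 70.76722717285156)
[268 166]
side 2967 all ((491.63970947265625, 169.3004913330078), (179.54473876953125, 210.656494140625), 68.38311004638672)
base 1369 ((492.63519287109375, 171.774658203125), (174.53961181640625, 210.4083709716797), 68.5118179321289)
[199 166]
```

View pics/top_side.png

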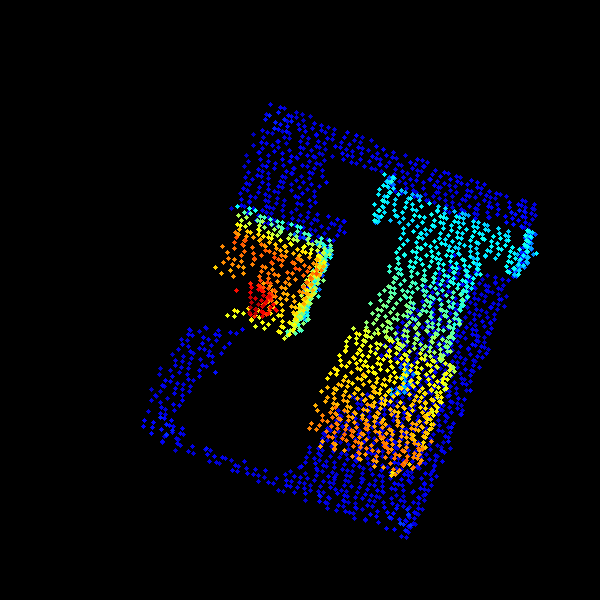

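View pics/top_scene.png

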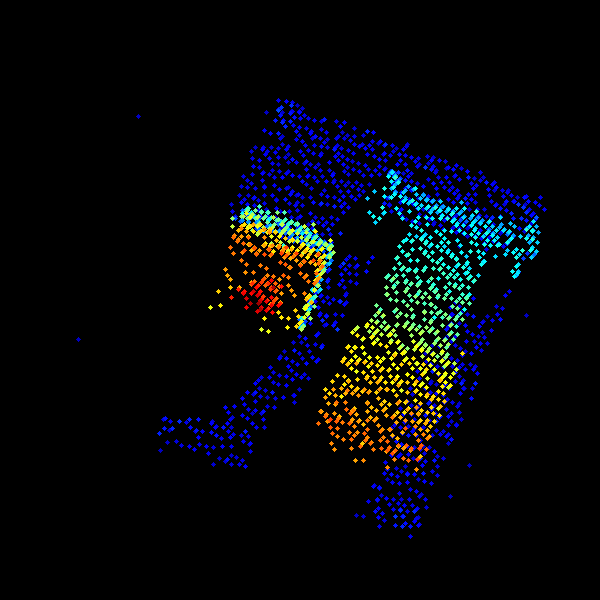

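View pics/u_side.png

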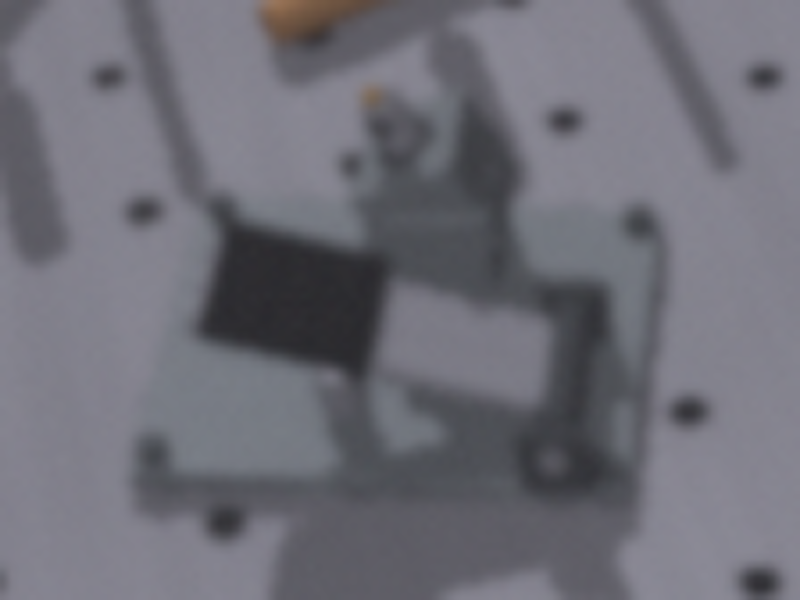

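View pics/u_scene.png

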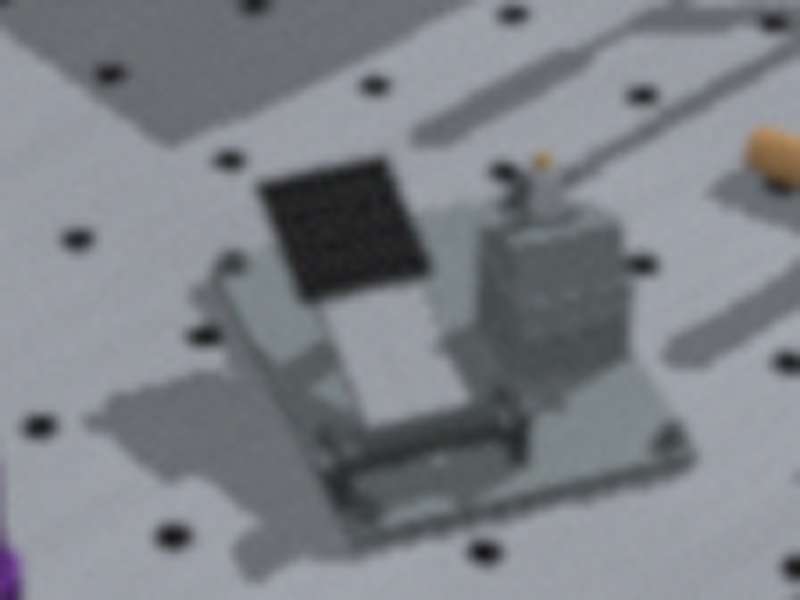

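```bash
python3 - <<'E'
from h import *
C={n:pickle.load(open(n+"0.pkl","rb")) for n in("scene","side")}
def ray(c,uv):
    f=192/np.tan(np.radians(c["fovy"]/2));d=np.array([(uv[0]-c["cx"])/f,(uv[1]-c["cy"])/f,1])@c["R"]
    return -c["R"].T@c["t"],d/np.linalg.norm(d)
def tri(uvs):
    A=np.zeros((3,3));b=np.zeros(3);R=[]
    for n,uv in uvs.items():
        o,d=ray(C[n],uv);M=np.eye(3)-np.outer(d,d);A+=M;b+=M@o;R.append((o,d))
    X=np.linalg.solve(A,b);return X,[np.linalg.norm(np.cross(X-o,d)) for o,d in R]
# brass colour centroid near expected
uvs={}
for n,(u,v) in dict(scene=(288,146),side=(195,137.5)).items():
    a=C[n]["image"].astype(float);u0,v0=int(u)-6,int(v)-6
    w=a[v0:v0+13,u0:u0+13];s=np.clip(w[...,2]-w[...,0]-15,0,None)
    yy,xx=np.mgrid[:13,:13];print(n,s.max(),(s>0).sum());uvs[n]=(u0+(xx*s).sum()/s.sum(),v0+(yy*s).sum()/s.sum())
print(uvs,"brass",tri(uvs))
# pedal plane & unit yaw
psi0=np.radians(-21.5)
ex=np.array([np.cos(psi0),np.sin(psi0),0]);ey=np.array([-ex[1],ex[0],0]);o=np.array([.4925,.1715,0])
for n,c in C.items():
    W=cloud(c);Q=W.reshape(-1,3);I=c["image"].reshape(-1,3).astype(int)
    L=np.stack([(Q-o)@ex,(Q-o)@ey,Q[:,2]],1)
    m=(abs(L[:,0])<.13)&(abs(L[:,1])<.1)
    base=m&(L[:,2]>.008)&(L[:,2]<.016)
    b=L[base];print(n,"base x",np.percentile(b[:,0],[.5,99.5]).round(4),"y",np.percentile(b[:,1],[.5,99.5]).round(4))
    pad=m&(L[:,2]>.045)&(L[:,1]<0)&(I.max(1)<75)&(L[:,0]<.0)
    p=L[pad];print("pad n",len(p),np.percentile(p,[2,50,98],axis=0).round(4),"centre",((np.percentile(p,2,axis=0)+np.percentile(p,98,axis=0))/2).round(4))
    A=np.c_[p[:,:2],np.ones(len(p))];print("plane",np.linalg.lstsq(A,p[:,2],rcond=None)[0])
    ped=m&(L[:,2]>.035)&(L[:,1]<0)&(L[:,0]<.05);p=L[ped]
    print("pedal y",np.percentile(p[:,1],[1,99]),np.percentile(p[:,0],[1,99]))
    blk=m&(L[:,2]>.06)&(L[:,1]>0.015)
    p=L[blk];print("blk",np.percentile(p,[1,99],axis=0).round(4))
    top=L[m&(L[:,2]>.097)];print("top",len(top),top.mean(0).round(4),top.max(0))
    # rectangle
X,_=tri(uvs);print("brass local",(X-o)@ex,(X-o)@ey,X[2])
E
```

```text
scene 26.0 5
side 13.0 6
{'scene': (np.float64(287.52941176470586), np.float64(146.14705882352942)), 'side': (np.float64(194.5142857142857), np.float64(136.94285714285715))} brass (array([0.4989092 , 0.22555035, 0.1006186 ]), [np.float64(0.00042035082645839976), np.float64(0.0004203508264587628)])
scene base x [-0.1009  0.1093] y [-0.0864  0.0822]
pad n 288 [[-0.06   -0.0702  0.0629]
 [-0.0302 -0.0401  0.0747]
 [-0.0012 -0.01    0.0862]] centre [-0.0306 -0.0401  0.0746]
plane [-0.28507303 -0.00985905  0.06578319]
pedal y [-0.07330013 -0.00946934] [-0.06513861  0.04808206]
blk [[-0.0177  0.0197  0.0603]
 [ 0.0418  0.0754  0.1049]]
top 18 [-0.0059  0.0485  0.1009] [0.00760066 0.05829464 0.10731626]
side base x [-0.1039  0.1046] y [-0.0857  0.0845]
pad n 380 [[-0.0628 -0.072   0.0632]
 [-0.0321 -0.0444  0.074 ]
 [-0.002  -0.0113  0.0848]] centre [-0.0324 -0.0416  0.074 ]
plane [-0.30617338  0.01753029  0.06512541]
pedal y [-0.07246091 -0.00675883] [-0.07045581  0.04859875]
blk [[-0.0202  0.0208  0.0603]
 [ 0.036   0.0764  0.1041]]
top 23 [-0.0079  0.0479  0.1009] [-0.00017022  0.05522191  0.10487195]
brass local -0.013846287369827324 0.05263837655926425 0.10061859852490149
```

{"op": "move_arm", "data": {
  "commands": [
    [0, 0, -0.175, 0, 0, 0, -1],
    [0, 0, -0.175, 0, 0, 0, -1],
    [0, 0, -0.175, 0, 0, 0, -1],
    [0, 0, -0.175, 0, 0, 0, -1],
    [0, 0, -0.175, 0, 0, 0, -1]
  ]
}}

```text
time: 1.23
eef_pos: [0.279, -0.5593, 0.4048]
ee_rot: [[0.225, 0.974, 0.0], [0.974, -0.225, -0.0], [-0.0, 0.0, -1.0]]
force: [0.4, -0.0, -0.9]
grip_width: 0.0853
```

{"op": "move_arm", "data": {
  "commands": [
    [0, 0, -0.175, 0, 0, 0, 1],
    [0, 0, -0.175, 0, 0, 0, 1],
    [0, 0, -0.175, 0, 0, 0, 1],
    [0, 0, 0, 0.03, 0.05, 0, 1],
    [0, 0, 0, 0.03, 0.05, 0, 1]
  ]
}}

```text
time: 1.85
eef_pos: [0.358, -0.4722, 0.4047]
ee_rot: [[-0.286, 0.958, 0.0], [0.958, 0.286, -0.0], [-0.0, 0.0, -1.0]]
force: [1.2, 0.2, 0.1]
grip_width: -0.0002
```

{"op": "move_arm", "data": {
  "commands": [
    [0, 0, 0, 0.04, 0.045, 0, 1],
    [0, 0, 0, 0.04, 0.045, 0, 1],
    [0, 0, 0, 0.05, 0.03, 0, 1],
    [0, 0, 0, 0.05, 0.03, 0, 1],
    [0, 0, 0, 0.05, 0.03, 0, 1]
  ]
}}

```text
time: 2.48
eef_pos: [0.4639, -0.199, 0.405]
ee_rot: [[-0.288, 0.958, 0.001], [0.958, 0.288, -0.001], [-0.001, 0.0, -1.0]]
force: [0.2, 0.1, -1.0]
grip_width: 0.0004
```

{"op": "move_arm", "data": {
  "commands": [
    [0, 0, 0, 0.055, 0.02, 0, 1],
    [0, 0, 0, 0.055, 0.02, 0, 1],
    [0, 0, 0, 0.055, 0.02, 0, 1],
    [0, 0, 0, 0.055, 0, 0, 1],
    [0, 0, 0, 0, 0, 0, 1]
  ]
}}

```text
time: 3.1
eef_pos: [0.4569, 0.0312, 0.4052]
ee_rot: [[-0.295, 0.956, 0.001], [0.956, 0.295, -0.0], [-0.001, 0.001, -1.0]]
force: [0.1, 0.6, -0.1]
grip_width: 0.0005
```

```bash
python3 - <<'E'
from cell import ctrl,cams
from h import *
s=ctrl.observe();print(s["time"],s["eef_pos"].round(4),s["joint_pos"].round(2))
c=cams.capture("wrist");pickle.dump(c,open("w1.pkl","wb"));cv2.imwrite("pics/w1.png",cv2.resize(c["image"],(800,600)))
print(c["fovy"],"campos",(-c["R"].T@c["t"]).round(3),"fwd",c["R"][2].round(3))
for X in((.4477,.1451,.074),(.4989,.2256,.1006)): print(proj(c,X)*800/512)
E
```

```text
3.1 [0.4569 0.0312 0.4052] [ 0.58 -0.   -0.74  1.85 -0.    1.3   0.15]
68.45506382918015 campos [0.436 0.103 0.375] fwd [ 0.089 -0.279 -0.956]
[428.7408993 108.7559229]
[572.79115644 -24.54365805]
```

View pics/w1.png

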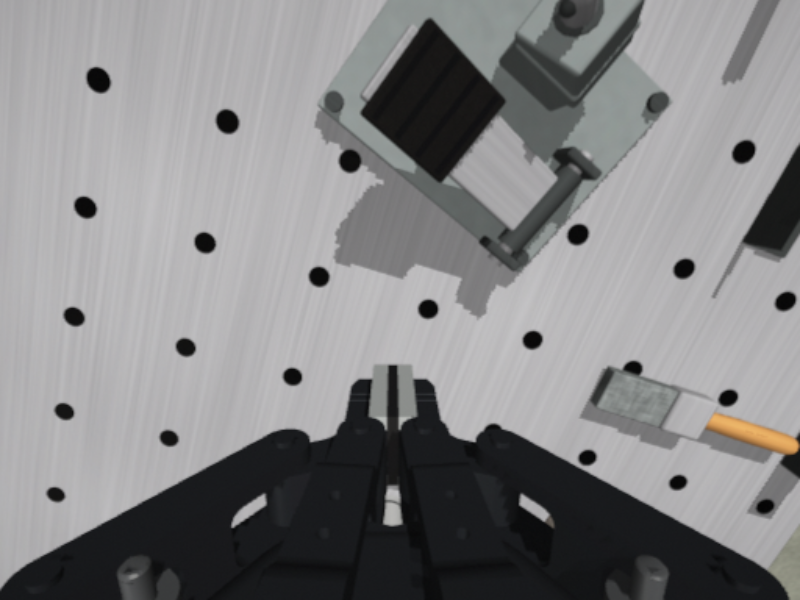

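Wrist picture: black pad centre at about (433,100), matching my projected (429,109). The nipple's tip is just cut off at the top (575,10). Moving over the pad.

{"op": "move_arm", "data": {
  "commands": [
    [0, 0, 0, 0.056, 0.013, 0, 1],
    [0, 0, 0, 0.056, 0.012, 0, 1],
    [0, 0, 0, 0, 0, 0, 1]
  ]
}}

```text
time: 3.52
eef_pos: [0.4491, 0.1444, 0.405]
ee_rot: [[-0.293, 0.956, 0.001], [0.956, 0.293, 0.001], [0.001, 0.001, -1.0]]
force: [0.5, -1.6, -0.0]
grip_width: 0.0
```

```bash
python3 - <<'E'
from cell import ctrl,cams
from h import *
s=ctrl.observe();print(s["time"],s["eef_pos"].round(4),s["ee_rot"].round(3),s["joint_pos"].round(2))
c=cams.capture("wrist");pickle.dump(c,open("w2.pkl","wb"));cv2.imwrite("pics/w2.png",cv2.resize(c["image"],(800,600)))
print(c["fovy"],"campos",(-c["R"].T@c["t"]).round(3),"fwd",c["R"][2].round(3))
for X in((.4477,.1451,.074),(.4989,.2256,.1006)): print(proj(c,X)*800/512)
E
```

```text
3.525 [0.4491 0.1444 0.405 ] [[-0.293  0.956  0.001]
 [ 0.956  0.293  0.001]
 [ 0.001  0.001 -1.   ]] [ 0.45  0.05 -0.86  1.81  0.04  1.3  -0.13]
68.45506382918015 campos [0.428 0.216 0.375] fwd [ 0.088 -0.278 -0.957]
[387.9367911  280.65731543]
[507.65359422 191.18311642]
```

View pics/w2.png

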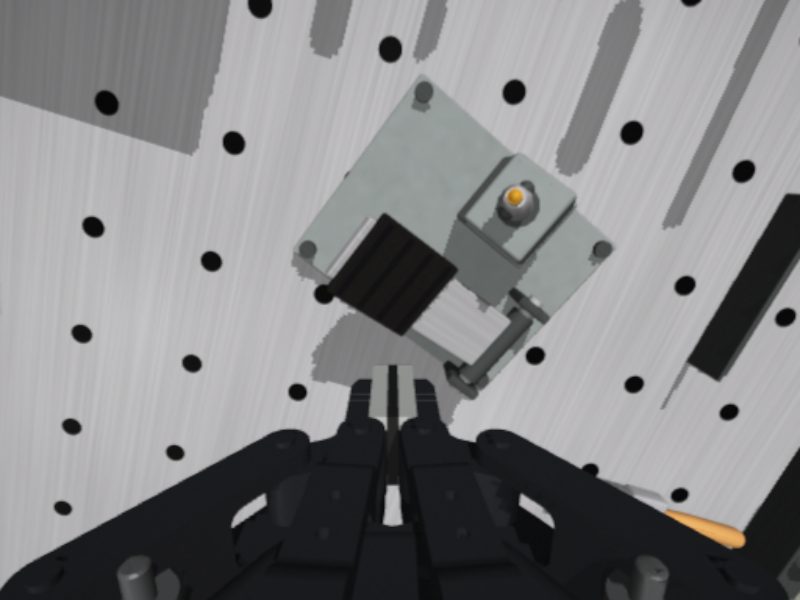

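```bash
cat > fit.py <<'E'
from h import *
import sys
from scipy.optimize import least_squares
def brass(c,uvg,r=8):
    a=c["image"].astype(float);u0,v0=int(uvg[0])-r,int(uvg[1])-r;n=2*r+1
    w=a[v0:v0+n,u0:u0+n];s=np.clip(w[...,2]-w[...,0]-20,0,None)
    yy,xx=np.mgrid[:n,:n];return np.array([u0+(xx*s).sum()/s.sum(),v0+(yy*s).sum()/s.sum()]),int((s>0).sum())
def ray(c,uv):
    f=192/np.tan(np.radians(c["fovy"]/2));d=np.array([(uv[0]-c["cx"])/f,(uv[1]-c["cy"])/f,1])@c["R"]
    return -c["R"].T@c["t"],d/np.linalg.norm(d)
def rect(c,p0=(.4925,.1715,np.radians(-21.5))):
    # fit plate rectangle by points z 8..15mm near: minimise with boundary percentiles
    W=cloud(c);Q=W.reshape(-1,3);Q=Q[np.isfinite(Q[:,0])]
    def L(p):
        e=np.array([np.cos(p[2]),np.sin(p[2])]);n=np.array([-e[1],e[0]]);d=Q[:,:2]-p[:2];return np.stack([d@e,d@n,Q[:,2]],1)
    l=L(p0);m=(abs(l[:,0])<.125)&(abs(l[:,1])<.105)&(l[:,2]>.008)&(l[:,2]<.0155);return Q[m]
E
python3 - <<'E'
from fit import *
c=pickle.load(open("w2.pkl","rb"))
uv,n=brass(c,(515*.64,196*.64));print(uv,n)
W=cloud(c)
print("depth at brass",W[int(round(uv[1]))-2:int(round(uv[1]))+3,int(round(uv[0]))-2:int(round(uv[0]))+3].reshape(-1,3)[[2,7,12,17,22]].round(4))
o,d=ray(c,uv)
for z in(.1,.102,.104,.106): print(z,(o+d*(z-o[2])/d[2]).round(4))
b=rect(c);print(len(b),cv2.minAreaRect((b[:,:2]*1000).astype(np.float32)), "z",np.median(b[:,2]))
print("table",np.nanmedian(W[20:60,60:120,2]))
E
```

```text
[329.1916434  125.24914676] 102
depth at brass [[0.501  0.2259 0.1073]
 [0.5013 0.2251 0.1074]
 [0.5014 0.2242 0.1082]
 [0.502  0.2234 0.1074]
 [0.5018 0.2226 0.109 ]]
0.1 [0.5039 0.2243 0.1   ]
0.102 [0.5034 0.2243 0.102 ]
0.104 [0.5028 0.2242 0.104 ]
0.106 [0.5023 0.2242 0.106 ]
11496 ((494.96502685546875, 172.56491088867188), (171.53543090820312, 209.57826232910156), 68.74486541748047) z 0.012798628461199231
table 0.00027599404892964815
```

{"op": "move_arm", "data": {
  "commands": [
    [0, 0, 0, 0, 0, 0.05, 1],
    [0, 0, 0, 0, 0, 0.05, 1],
    [0, 0, 0, 0, 0, 0.045, 1],
    [0, 0, 0, 0, 0, 0, 1]
  ]
}}

```text
time: 4.08
eef_pos: [0.449, 0.1391, 0.2572]
ee_rot: [[-0.285, 0.958, -0.006], [0.958, 0.285, -0.001], [0.001, -0.006, -1.0]]
force: [0.4, -0.6, 0.6]
grip_width: -0.0002
```

{"op": "move_arm", "data": {
  "commands": [
    [0, 0, 0, 0, 0, 0.01, 1],
    [0, 0, 0, 0, 0, 0.01, 1],
    [0, 0, 0, 0, 0, 0.01, 1],
    [0, 0, 0, 0, 0, 0.004, 1],
    [0, 0, 0, 0, 0, 0, 1]
  ]
}}

```text
time: 4.7
eef_pos: [0.4498, 0.1419, 0.2264]
ee_rot: [[-0.288, 0.958, 0.001], [0.958, 0.288, 0.0], [-0.0, 0.001, -1.0]]
force: [-3.7, 0.3, 8.2]
grip_width: -0.0001
```

{"op": "move_arm", "data": {
  "commands": [
    [0, 0, 0, 0, 0, 0.003, 1],
    [0, 0, 0, 0, 0, 0.002, 1],
    [0, 0, 0, 0, 0, 0, 1]
  ]
}}

```text
time: 5.08
eef_pos: [0.4497, 0.142, 0.2216]
ee_rot: [[-0.288, 0.958, 0.001], [0.958, 0.288, 0.0], [-0.0, 0.001, -1.0]]
force: [-4.6, 1.2, 8.5]
grip_width: 0.0002
```

{"op": "move_arm", "data": {
  "commands": [
    [0, 0, 0, 0, 0, 0.003, 1],
    [0, 0, 0, 0, 0, 0.002, 1],
    [0, 0, 0, 0, 0, 0, 1]
  ]
}}

```text
time: 5.45
eef_pos: [0.4501, 0.1425, 0.2193]
ee_rot: [[-0.288, 0.958, 0.001], [0.958, 0.288, -0.002], [-0.003, 0.001, -1.0]]
force: [-21.7, -5.0, 55.2]
grip_width: 0.0002
```

The force jumped from 8.5 N to 55 N, so the pedal is on its stop. A quick picture check, then release.

```bash
python3 - <<'E'
from cell import ctrl,cams
from h import *
c=cams.capture("side");pickle.dump(c,open("side1.pkl","wb"))
print(ctrl.observe()["force"])
a=c["image"];cv2.imwrite("pics/d1.png",cv2.resize(a[112:196,143:255],(800,600),interpolation=cv2.INTER_CUBIC))
E
```

```text
[-21.90642582  -5.57811842  55.0922179 ]
```

View pics/d1.png

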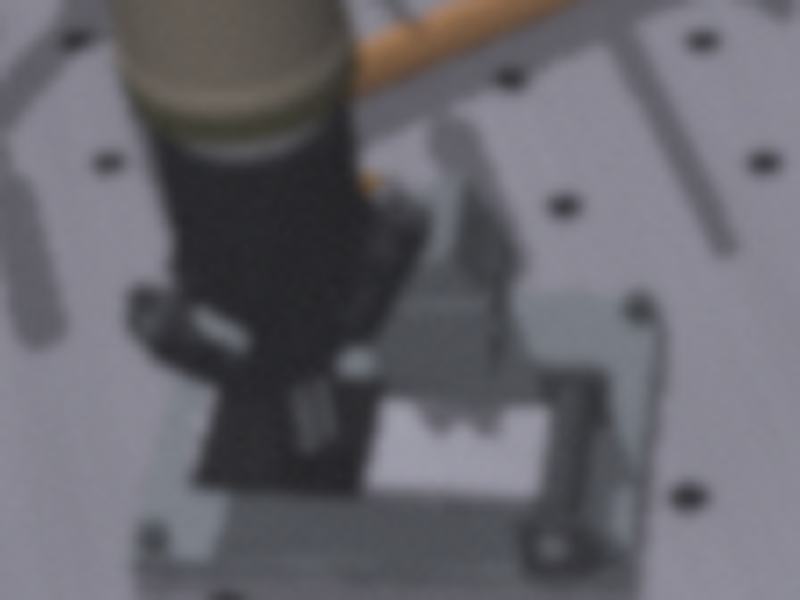

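{"op": "move_arm", "data": {
  "commands": [
    [0, 0, 0, 0, 0, -0.02, 1],
    [0, 0, 0, 0, 0, -0.03, 1],
    [0, 0, 0, 0, 0, -0.05, 1],
    [0, 0, 0, 0, 0, -0.05, 1],
    [0, 0, 0, 0, 0, 0, 1]
  ]
}}

```text
time: 6.12
eef_pos: [0.4505, 0.1421, 0.3697]
ee_rot: [[-0.288, 0.958, 0.008], [0.958, 0.288, 0.0], [-0.002, 0.007, -1.0]]
force: [1.1, 0.1, -0.9]
grip_width: -0.0002
```

```bash
python3 - <<'E'
from cell import ctrl,cams
from fit import *
s=ctrl.observe();print(s["time"],s["eef_pos"].round(4),s["ee_rot"].round(3),s["joint_pos"].round(2))
c=cams.capture("wrist");pickle.dump(c,open("w3.pkl","wb"));cv2.imwrite("pics/w3.png",cv2.resize(c["image"],(800,600)))
g=proj(c,(.502,.2242,.1075));uv,n=brass(c,g);W=cloud(c);print(g,uv,n,np.nanmedian(W[int(uv[1])-2:int(uv[1])+3,int(uv[0])-2:int(uv[0])+3].reshape(-1,3),0).round(4))
b=rect(c);print(len(b),cv2.minAreaRect((b[:,:2]*1000).astype(np.float32)))
Q=W.reshape(-1,3);I=c["image"].reshape(-1,3).max(1)
psi=np.radians(-21.3);ex=np.array([np.cos(psi),np.sin(psi)]);ey=np.array([-ex[1],ex[0]]);o=np.array([.495,.1726])
L=np.c_[(Q[:,:2]-o)@ex,(Q[:,:2]-o)@ey,Q[:,2]]
p=L[(I<60)&(L[:,0]>-.08)&(L[:,0]<0)&(L[:,1]<0)&(L[:,1]>-.08)&(L[:,2]>.03)&(L[:,2]<.1)]
print(len(p),np.percentile(p,[2,50,98],axis=0).round(4))
A=np.c_[p[:,:2],np.ones(len(p))];print(np.linalg.lstsq(A,p[:,2],rcond=None)[0])
E
```

```text
6.125 [0.4505 0.1421 0.3697] [[-0.288  0.958  0.008]
 [ 0.958  0.288  0.   ]
 [-0.002  0.007 -1.   ]] [ 0.46  0.08 -0.88  1.86  0.07  1.22 -0.16]
[338.13030329 122.52241532] [337.42728273 121.9103777 ] 133 [0.5008 0.2251 0.1073]
13959 ((495.16436767578125, 172.9117431640625), (171.20562744140625, 209.9303436279297), 68.72137451171875)
4340 [[-0.0653 -0.0697  0.0668]
 [-0.0363 -0.0372  0.0776]
 [-0.0017 -0.0072  0.0863]]
[-0.29998643 -0.00231619  0.06678188]
```

View pics/w3.png

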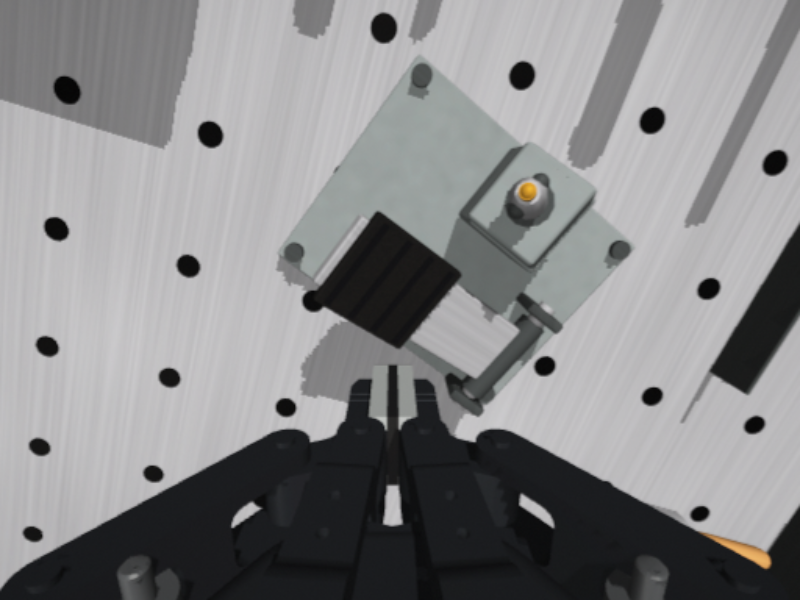

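The pedal went level on the stop and is back up (slope 0.30). The wrist picture shows brass tip at (527,190), pad at (388,280), unit undisturbed. Now to the coupler.

{"op": "move_arm", "data": {
  "commands": [
    [0, 0, 0, -0.056, -0.005, 0, -0.4],
    [0, 0, 0, -0.056, -0.005, 0, -0.4],
    [0, 0, 0, -0.056, -0.005, 0, -0.4],
    [0, 0, 0, -0.056, -0.005, 0, -0.4],
    [0, 0, 0, -0.056, -0.005, 0, -0.4]
  ]
}}

```text
time: 6.8
eef_pos: [0.506, -0.1358, 0.3645]
ee_rot: [[-0.288, 0.958, -0.001], [0.958, 0.288, -0.0], [0.0, -0.001, -1.0]]
force: [0.8, 0.4, 0.6]
grip_width: 0.0596
```

{"op": "move_arm", "data": {
  "commands": [
    [0, 0, 0, -0.056, -0.004, 0, -0.4],
    [0, 0, -0.155, 0, 0, 0, -0.4],
    [0, 0, -0.155, 0, 0, 0, -0.4],
    [0, 0, -0.155, 0, 0, 0, -0.4],
    [0, 0, -0.155, 0, 0, 0, -0.4]
  ]
}}

```text
time: 7.42
eef_pos: [0.5182, -0.1887, 0.3642]
ee_rot: [[-0.794, 0.608, -0.002], [0.608, 0.794, 0.0], [0.002, -0.001, -1.0]]
force: [-0.3, -0.2, -0.3]
grip_width: 0.0597
```

{"op": "move_arm", "data": {
  "commands": [
    [0, 0, 0, 0, 0, 0, -0.4]
  ]
}}

```text
time: 7.55
eef_pos: [0.5183, -0.1887, 0.3645]
ee_rot: [[-0.79, 0.613, -0.001], [0.613, 0.79, 0.001], [0.001, -0.0, -1.0]]
force: [0.2, -0.5, -0.7]
grip_width: 0.06
```

```bash
python3 - <<'E'
from cell import ctrl,cams
from fit import *
s=ctrl.observe();print(s["time"],s["eef_pos"].round(4),s["ee_rot"].round(3),s["joint_pos"].round(2),s["grip_width"])
c=cams.capture("wrist");pickle.dump(c,open("w4.pkl","wb"));cv2.imwrite("pics/w4.png",cv2.resize(c["image"],(800,600)))
W=cloud(c);Q=W.reshape(-1,3)
m=(abs(Q[:,0]-.5198)<.04)&(abs(Q[:,1]+.1875)<.04)
for lo,hi,r in((.012,.03,.02),(.04,.07,.014),(.07,.1,.014),(.1,.12,.014)):
    q=Q[m&(Q[:,2]>lo)&(Q[:,2]<hi)];print(lo,len(q))
    if len(q)>10: print(q.mean(0).round(4),circfit(q[:,:2],r).x.round(4),q.max(0).round(3),q.min(0).round(3))
print(proj(c,(.5198,-.1875,.11))*800/512,proj(c,(.5198,-.1875,.0))*800/512)
print("tool xy of target delta", (s["ee_rot"].T@(np.array([.5198,-.1875,.07])-s["eef_pos"])).round(4))
E
```

```text
7.55 [ 0.5183 -0.1887  0.3645] [[-0.79   0.613 -0.001]
 [ 0.613  0.79   0.001]
 [ 0.001 -0.    -1.   ]] [ 0.85  0.27 -0.68  1.68  0.17  1.25  1.05] 0.059975905822628725
0.012 108
[ 0.5094 -0.1778  0.0216] [ 0.5222 -0.1873] [ 0.531 -0.167  0.03 ] [ 0.502 -0.2    0.014]
0.04 165
[ 0.5129 -0.1804  0.0553] [ 0.5222 -0.1872] [ 0.528 -0.173  0.07 ] [ 0.508 -0.198  0.041]
0.07 241
[ 0.5129 -0.1809  0.0869] [ 0.5221 -0.1872] [ 0.529 -0.173  0.099] [ 0.508 -0.198  0.07 ]
0.1 835
[ 0.5204 -0.1861  0.1099] [ 0.5243 -0.1887] [ 0.535 -0.173  0.113] [ 0.508 -0.201  0.101]
[393.73586774 316.21027809] [393.06432082 271.35383092]
tool xy of target delta [-0.0009  0.0021  0.2945]
```

View pics/w4.png

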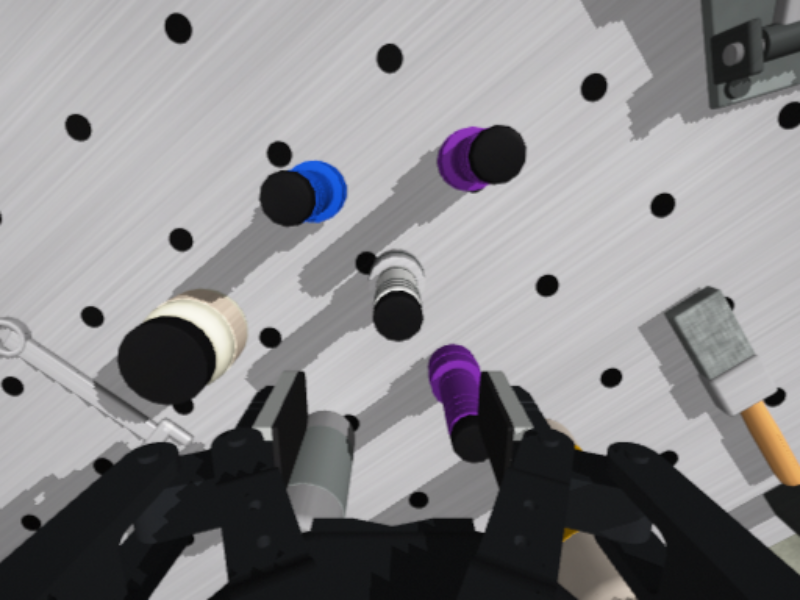

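The silver coupler is at (397,295) in the wrist view, alone between the jaws. Blue (300,190) and purple (485,155) and (460,400) stay outside. Descending so the grasp is at z≈0.070.

{"op": "move_arm", "data": {
  "commands": [
    [0, 0, 0, -0.001, 0.003, 0.045, -0.4],
    [0, 0, 0, 0, 0, 0.045, -0.4],
    [0, 0, 0, 0, 0, 0.035, -0.4],
    [0, 0, 0, 0, 0, 0.014, -0.4],
    [0, 0, 0, 0, 0, 0, -0.4]
  ]
}}

```text
time: 8.22
eef_pos: [0.5211, -0.1868, 0.2264]
ee_rot: [[-0.79, 0.613, -0.001], [0.613, 0.79, 0.001], [0.001, -0.0, -1.0]]
force: [0.3, 0.4, 0.5]
grip_width: 0.0596
```

```bash
python3 - <<'E'
from cell import ctrl,cams
from fit import *
s=ctrl.observe();print(s["time"],s["eef_pos"].round(4),s["force"])
c=cams.capture("wrist");pickle.dump(c,open("w5.pkl","wb"));cv2.imwrite("pics/w5.png",cv2.resize(c["image"],(800,600)))
E
```

```text
8.225 [ 0.5211 -0.1868  0.2264] [0.31361242 0.41266454 0.46200361]
```

View pics/w5.png

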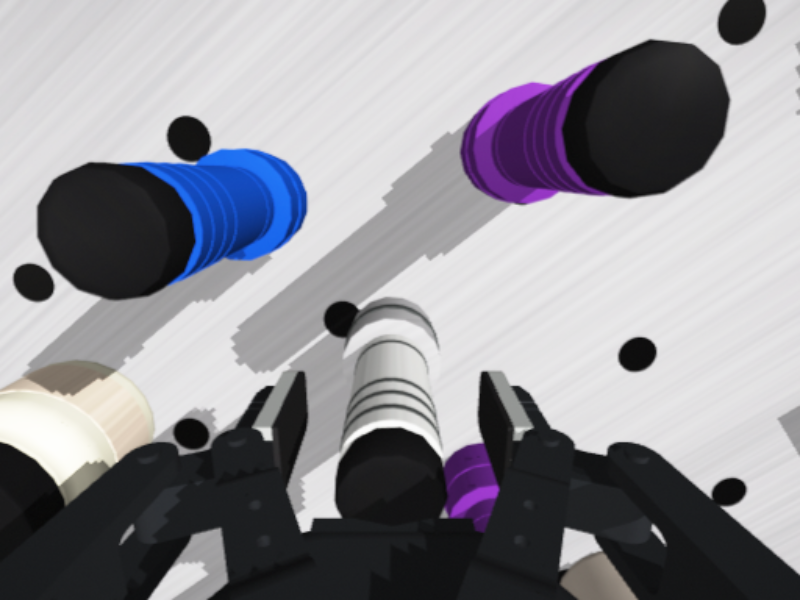

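Centred between the jaws at (392,430). Closing.

{"op": "move_arm", "data": {
  "commands": [
    [0, 0, 0, 0, 0, 0, 0.2],
    [0, 0, 0, 0, 0, 0, 0.6],
    [0, 0, 0, 0, 0, 0, 1],
    [0, 0, 0, 0, 0, 0, 1],
    [0, 0, 0, 0, 0, 0, 1]
  ],
  "force": 100
}}

```text
time: 8.9
eef_pos: [0.5216, -0.1872, 0.2282]
ee_rot: [[-0.79, 0.613, 0.002], [0.613, 0.79, -0.001], [-0.002, 0.0, -1.0]]
force: [-1.6, -0.5, 6.6]
grip_width: 0.026
```

{"op": "move_arm", "data": {
  "commands": [
    [0, 0, 0, 0, 0, -0.02, 1],
    [0, 0, 0, 0, 0, -0.05, 1],
    [0, 0, 0, 0, 0, -0.06, 1],
    [0, 0, 0, 0, 0, -0.03, 1],
    [0, 0, 0, 0, 0, 0, 1]
  ]
}}

```text
time: 9.52
eef_pos: [0.5215, -0.1865, 0.39]
ee_rot: [[-0.791, 0.612, 0.005], [0.612, 0.791, -0.002], [-0.005, 0.001, -1.0]]
force: [-1.3, 0.2, -4.0]
grip_width: 0.0262
```

```bash
python3 - <<'E'
from cell import ctrl,cams
from fit import *
s=ctrl.observe();print(s["time"],s["eef_pos"].round(4),s["force"],s["ee_rot"].round(4),s["grip_width"])
for n in("wrist","side"):
    c=cams.capture(n);pickle.dump(c,open(n+"6.pkl","wb"))
    im=c["image"]
    if n=="side":
        u,v=proj(c,s["eef_pos"]-[0,0,.17]).astype(int);im=im[v-45:v+45,u-60:u+60]
    cv2.imwrite(f"pics/{n}6.png",cv2.resize(im,(800,600),interpolation=cv2.INTER_CUBIC))
E
```

```text
9.525 [ 0.5215 -0.1865  0.39  ] [-1.34290553  0.21518945 -3.98888368] [[-0.7908  0.6121  0.0046]
 [ 0.6121  0.7908 -0.0024]
 [-0.0051  0.001  -1.    ]] 0.026230160453010944
```

View pics/wrist6.png

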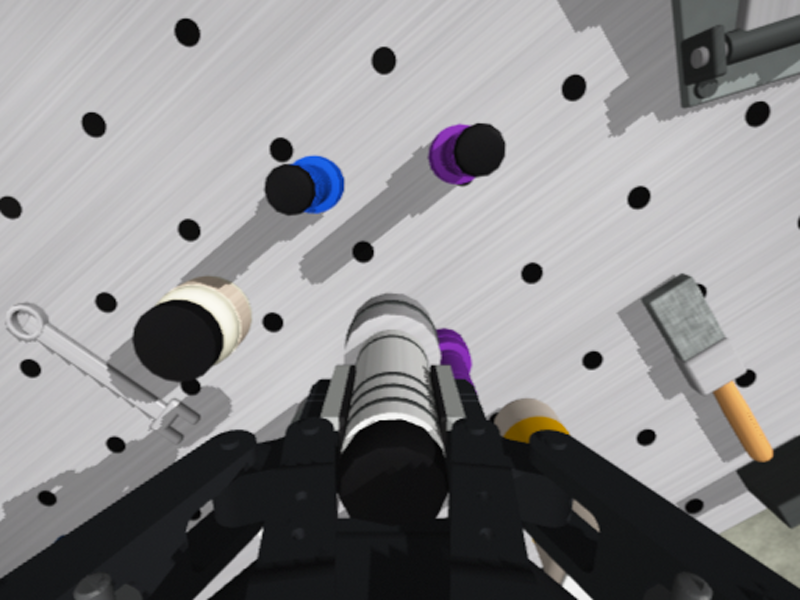

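View pics/side6.png

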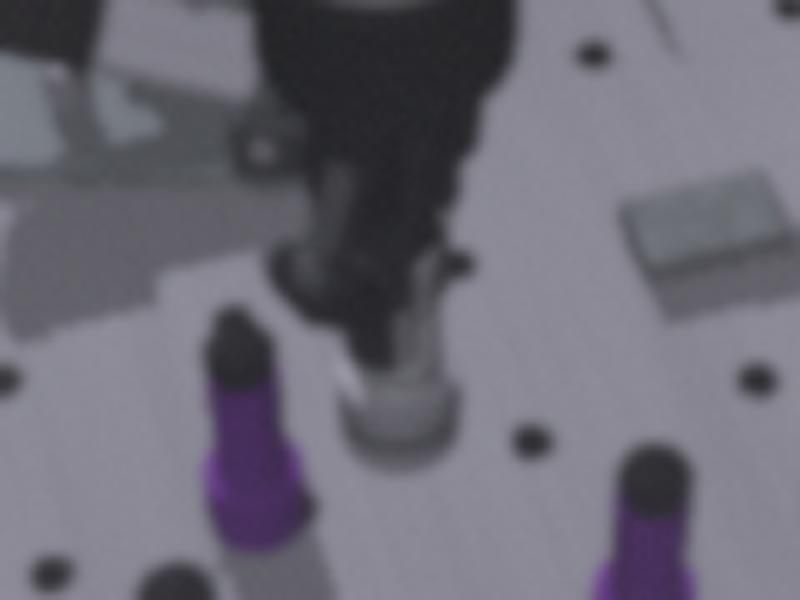

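Coupler held (26 mm width, straight in the jaws). Measuring its axis and mouth in the tool frame.

```bash
cat > cf.py <<'E'
from fit import *
def coupler_tool(c,R,p,verb=True):
    W=cloud(c);Q=W.reshape(-1,3);T=(Q-p)@R
    m=np.isfinite(T[:,0])&(np.hypot(T[:,0],T[:,1])<.035)&(T[:,2]>.12)&(T[:,2]<.24)
    I=c["image"].reshape(-1,3)
    # bell: colour light, z>.20 ; barrel between
    P=T[m];col=I[m].max(1)
    bell=P[(P[:,2]>.202)&(P[:,2]<.226)&(np.hypot(P[:,0],P[:,1])<.028)];bar=P[(P[:,2]>.135)&(P[:,2]<.19)&(abs(P[:,1])<.012)]
    def res(q):
        # axis: x=q0+q2*(z-.2), y=q1+q3*(z-.2)
        def d(A,r):
            a=A[:,0]-q[0]-q[2]*(A[:,2]-.2);b=A[:,1]-q[1]-q[3]*(A[:,2]-.2);return np.hypot(a,b)-r
        return np.r_[d(bell,.02),d(bar,.014)]
    s=least_squares(res,[0,0,0,0],loss="soft_l1",f_scale=.001)
    if verb: print(len(bell),len(bar),"axis@.2",s.x[:2].round(4),"slope",s.x[2:].round(4),"rms",np.sqrt(np.mean(s.fun**2)).round(5),"maxz of bell",np.percentile(P[P[:,0]>.005][:,2],[90,98,99.5]).round(4))
    return s.x
if __name__=="__main__":
    pass
E
python3 - <<'E'
from cf import *
from cell import ctrl
s=ctrl.observe();c=pickle.load(open("wrist6.pkl","rb"))
coupler_tool(c,s["ee_rot"],s["eef_pos"])
Q=cloud(c).reshape(-1,3);T=(Q-s["eef_pos"])@s["ee_rot"]
for z in np.arange(.13,.24,.01):
    m=(abs(T[:,2]-z)<.005)&(np.hypot(T[:,0],T[:,1])<.04);p=T[m]
    if len(p): print(round(z,3),len(p),p.mean(0).round(4),"xmax",np.percentile(p[:,0],98).round(4),"y",np.percentile(p[:,1],[2,98]).round(4))
E
```

```text
452 2011 axis@.2 [-0.0017  0.0014] slope [-0.0075  0.0006] rms 0.00052 maxz of bell [0.1924 0.2158 0.2216]
0.13 1674 [0.0085 0.0015 0.1298] xmax 0.013 y [-0.0272  0.0305]
0.14 1104 [0.009  0.0016 0.1401] xmax 0.0129 y [-0.0239  0.0271]
0.15 998 [0.0087 0.0017 0.1497] xmax 0.0129 y [-0.024   0.0274]
0.16 746 [0.0089 0.0015 0.1595] xmax 0.0127 y [-0.0232  0.0265]
0.17 322 [0.0102 0.0015 0.1699] xmax 0.0129 y [-0.011   0.0142]
0.18 273 [0.01   0.0015 0.1799] xmax 0.0128 y [-0.0118  0.0145]
0.19 1006 [0.0096 0.0015 0.191 ] xmax 0.0179 y [-0.0169  0.0198]
0.2 250 [0.0148 0.0015 0.2001] xmax 0.0183 y [-0.0166  0.0188]
0.21 221 [0.0144 0.0009 0.2077] xmax 0.0188 y [-0.0183  0.0205]
0.22 153 [0.0152 0.0011 0.2195] xmax 0.0182 y [-0.0153  0.018 ]
```

{"op": "move_arm", "data": {
  "commands": [
    [0, 0, 0, 0.042, 0.031, -0.01, 1],
    [0, 0, 0, 0.042, 0.031, -0.01, 1],
    [0, 0, 0, 0.042, 0.031, -0.01, 1],
    [0, 0, 0, 0.042, 0.031, 0, 1],
    [0, 0, 0, 0.042, 0.031, 0, 1]
  ]
}}

```text
time: 10.25
eef_pos: [0.4488, 0.0656, 0.4153]
ee_rot: [[-0.791, 0.612, -0.002], [0.612, 0.791, -0.0], [0.002, -0.001, -1.0]]
force: [0.8, 0.5, -2.3]
grip_width: 0.0262
```

{"op": "move_arm", "data": {
  "commands": [
    [0, 0, 0, 0.042, 0.031, 0, 1],
    [0, 0, 0, 0.042, 0.031, 0, 1],
    [0, 0, 0, 0.042, 0.031, 0, 1],
    [0, 0, 0, 0.042, 0.031, 0, 1],
    [0, 0, 0, 0, 0, 0, 1]
  ]
}}

```text
time: 10.88
eef_pos: [0.3906, 0.2685, 0.4156]
ee_rot: [[-0.795, 0.606, -0.003], [0.606, 0.795, 0.001], [0.003, -0.001, -1.0]]
force: [0.7, 0.3, -3.5]
grip_width: 0.0263
```

{"op": "move_arm", "data": {
  "commands": [
    [-0.041, -0.139, 0, 0, 0, 0, 1],
    [-0.041, -0.139, 0, 0, 0, 0, 1],
    [-0.041, -0.139, 0, 0, 0, 0, 1],
    [0, 0, 0, 0, 0, 0, 1]
  ]
}}

```text
time: 11.38
eef_pos: [0.3922, 0.2647, 0.4156]
ee_rot: [[-0.708, 0.588, 0.391], [0.579, 0.801, -0.155], [-0.404, 0.116, -0.907]]
force: [-0.9, -0.0, -3.7]
grip_width: 0.0263
```

```bash
cat > look.py <<'E'
from cell import ctrl,cams
from cf import *
import sys
k=sys.argv[1]
s=ctrl.observe();R=s["ee_rot"];p=s["eef_pos"];print(s["time"],p.round(4),"z",R[:,2].round(3),"f",s["force"].round(1),s["joint_pos"].round(2))
c=cams.capture("wrist");pickle.dump((c,R,p),open(f"w{k}.pkl","wb"));cv2.imwrite(f"pics/w{k}.png",cv2.resize(c["image"],(800,600)))
psi=np.radians(-21.27);n=np.array([-np.sin(np.radians(25))*np.cos(psi),-np.sin(np.radians(25))*np.sin(psi),np.cos(np.radians(25))])
ax=np.cross(-R[:,2],n);print("tilt err deg",np.degrees(np.arcsin(np.linalg.norm(ax))).round(2),"turn in tool axes",(R.T@ax).round(4))
tip=np.array([.501,.2248,.1075])
print("tip from old est, tool:",((tip-p)@R).round(4),"px",(proj(c,tip)*800/512).round(0))
q=coupler_tool(c,R,p)
E
python3 look.py 7
```

```text
11.375 [0.3922 0.2647 0.4156] z [ 0.391 -0.155 -0.907] f [-0.9 -0.  -3.7] [ 0.41 -0.08 -1.16  1.89  0.36  1.12  0.02]
tilt err deg 0.2 turn in tool axes [-0.0031 -0.0016  0.    ]
tip from old est, tool: [ 0.0243 -0.0039  0.3282] px [384. 246.]
513 2144 axis@.2 [-0.0002  0.0005] slope [-0.0013 -0.0053] rms 0.00029 maxz of bell [0.1955 0.217  0.2251]
```

View pics/w7.png

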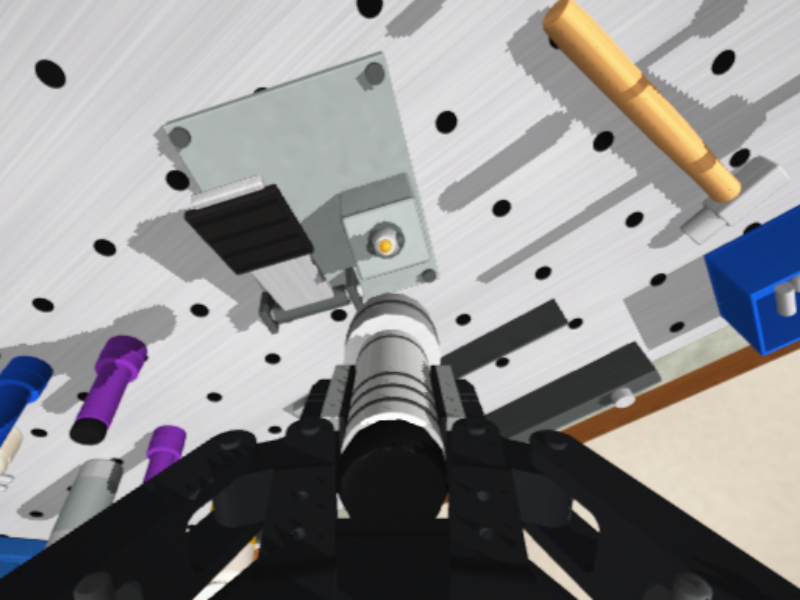

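```bash
cat > tip.py <<'E'
from cf import *
import sys
c,R,p=pickle.load(open(f"w{sys.argv[1]}.pkl","rb"))
W=cloud(c);T=(W-p)@R
g=proj(c,[.501,.2248,.1075]);uv,n=brass(c,g,10);print("brass px",uv,n,"disp",uv*800/512)
a=c["image"].astype(int);m=np.zeros(a.shape[:2],bool);u,v=uv.astype(int);m[v-10:v+11,u-10:u+11]=True
b=m&(a[...,2]-a[...,0]>40);P=T[b];print("brass pts tool",len(P),np.median(P,0).round(4),P.min(0).round(4),P.max(0).round(4))
# nipple steel: points within 14mm of axis, above block by z in tool
ax=np.median(P[:,:2],0)
d=np.hypot(T[...,0]-ax[0],T[...,1]-ax[1]);z0=np.percentile(P[:,2],10)
N=T[(d<.02)&(T[...,2]>z0+.008)&(T[...,2]<z0+.03)&np.isfinite(T[...,0])]
for lo in np.arange(0,.034,.004):
    q=T[(d<.02)&(T[...,2]>=z0+lo)&(T[...,2]<z0+lo+.004)]
    if len(q)>3: print(round(lo,3),len(q),q.min(0).round(4),q.max(0).round(4))
from scipy.optimize import least_squares
q=T[(d<.016)&(T[...,2]>z0+.016)&(T[...,2]<z0+.028)][:, :2]
if len(q)>8: print("nipple body circ r.010",len(q),least_squares(lambda x:np.hypot(q[:,0]-x[0],q[:,1]-x[1])-.01,ax,loss="soft_l1",f_scale=.001).x.round(4))
E
python3 tip.py 7; python3 - <<'E'
import cv2
a=cv2.imread("pics/w7.png");cv2.imwrite("pics/w7c.png",cv2.resize(a[170:350,300:540],(800,600),interpolation=cv2.INTER_CUBIC))
E
```

```text
brass px [246.23143944 157.17167751] 76 disp [384.73662413 245.5807461 ]
brass pts tool 66 [ 0.0247 -0.0039  0.3293] [ 0.0203 -0.0082  0.3273] [0.0286 0.0004 0.3363]
0.0 51 [ 0.0203 -0.0082  0.3278] [0.0282 0.0004 0.3313]
0.004 88 [ 0.0172 -0.0116  0.3322] [0.0315 0.0036 0.3357]
0.008 136 [ 0.0143 -0.0161  0.3358] [0.0332 0.0091 0.3396]
0.012 28 [ 0.014  -0.0174  0.3398] [0.0337 0.0092 0.3436]
0.016 7 [ 0.0313 -0.0107  0.3437] [0.0335 0.0015 0.3467]
0.02 4 [ 0.0273 -0.0132  0.3479] [ 0.033  -0.0075  0.351 ]
0.024 10 [ 0.0298 -0.0088  0.3518] [0.0337 0.0038 0.3556]
0.028 362 [ 0.0056 -0.0231  0.3565] [0.0441 0.0155 0.3597]
0.032 231 [ 0.0054 -0.0231  0.3597] [0.044  0.0156 0.3616]
nipple body circ r.010 21 [ 0.0237 -0.004 ]
```

View pics/w7c.png

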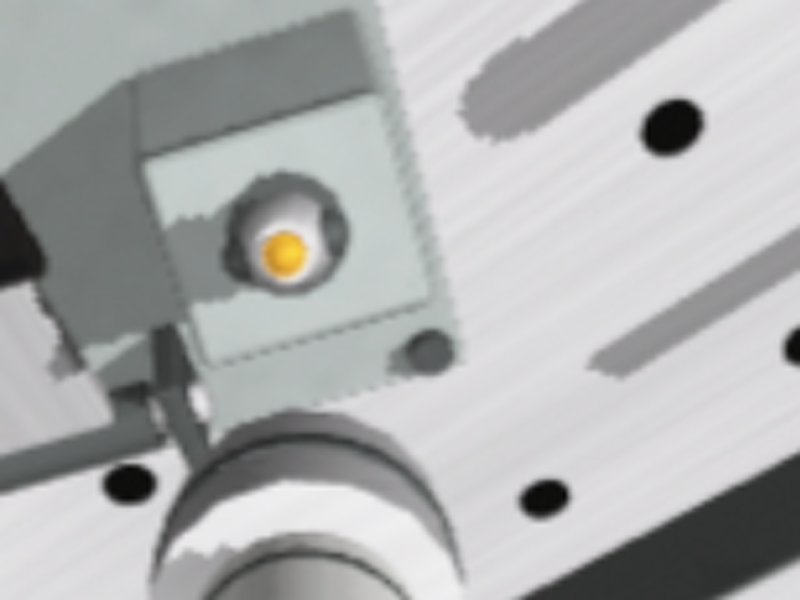

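The nipple axis lies (+24.5, −4.3) mm off the coupler axis in tool axes, with its tip about 100 mm ahead of the mouth. Aligning and closing in to about 35 mm.

{"op": "move_arm", "data": {
  "commands": [
    [-0.003, -0.0015, 0, 0.0125, -0.002, 0, 1],
    [0, 0, 0, 0.012, -0.002, 0, 1],
    [0, 0, 0, 0, 0, 0.035, 1],
    [0, 0, 0, 0, 0, 0.03, 1],
    [0, 0, 0, 0, 0, 0, 1]
  ]
}}

```text
time: 12.05
eef_pos: [0.3987, 0.2656, 0.3454]
ee_rot: [[-0.709, 0.588, 0.39], [0.58, 0.8, -0.152], [-0.401, 0.118, -0.908]]
force: [-0.7, 0.5, -2.9]
grip_width: 0.0261
```

```bash
python3 look.py 8; python3 tip.py 8
```

```text
12.05 [0.3987 0.2656 0.3454] z [ 0.39  -0.152 -0.908] f [-0.7  0.5 -2.9] [ 0.39  0.09 -1.23  1.97  0.57  1.05 -0.19]
tilt err deg 0.27 turn in tool axes [-0.0014 -0.0045  0.    ]
tip from old est, tool: [-0.0008 -0.0006  0.2621] px [389. 311.]
519 2134 axis@.2 [-0.0002  0.0005] slope [-0.0011 -0.0045] rms 0.00028 maxz of bell [0.1955 0.2167 0.2249]
brass px [nan nan] 0 disp [nan nan]fit.py:7: RuntimeWarning: invalid value encountered in scalar divide
  yy,xx=np.mgrid[:n,:n];return np.array([u0+(xx*s).sum()/s.sum(),v0+(yy*s).sum()/s.sum()]),int((s>0).sum())
tip.py:6: RuntimeWarning: invalid value encountered in cast
  a=c["image"].astype(int);m=np.zeros(a.shape[:2],bool);u,v=uv.astype(int);m[v-10:v+11,u-10:u+11]=True
tip.py:6: RuntimeWarning: overflow encountered in scalar subtract
  a=c["image"].astype(int);m=np.zeros(a.shape[:2],bool);u,v=uv.astype(int);m[v-10:v+11,u-10:u+11]=True
  return _methods._mean(a, axis=axis, dtype=dtype,
  ret = um.true_divide(
Traceback (most recent call last):
  File "tip.py", line 7, in <module>
    b=m&(a[...,2]-a[...,0]>40);P=T[b];print("brass pts tool",len(P),np.median(P,0).round(4),P.min(0).round(4),P.max(0).round(4))
                                                                                            ~~~~~^^^
ValueError: zero-size array to reduction operation minimum which has no identity
```

View pics/w8.png

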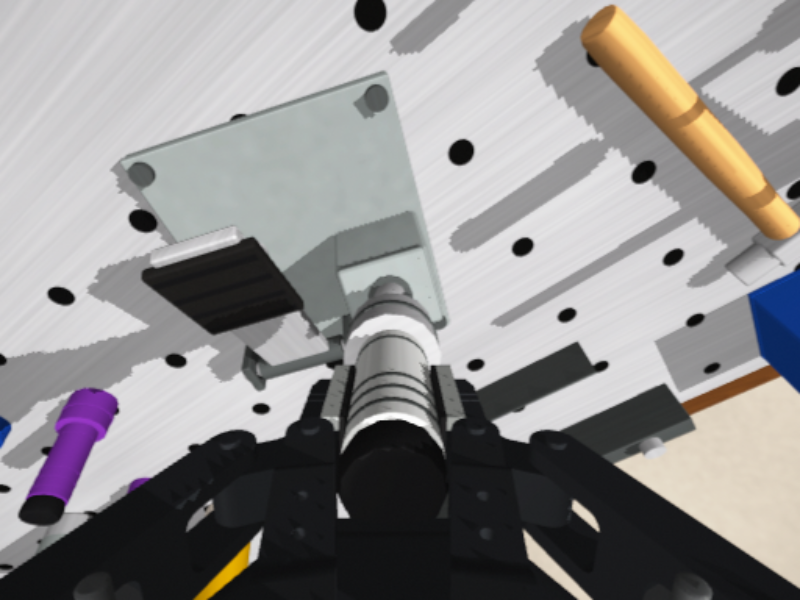

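The nipple sits right behind the bell at (390,290), on the coupler's axis. Advancing with force checks.

{"op": "move_arm", "data": {
  "commands": [
    [0, 0, 0, 0, 0, 0.015, 1],
    [0, 0, 0, 0, 0, 0.012, 1],
    [0, 0, 0, 0, 0, 0.008, 1],
    [0, 0, 0, 0, 0, 0, 1]
  ]
}}

```text
time: 12.6
eef_pos: [0.4127, 0.2612, 0.3161]
ee_rot: [[-0.707, 0.586, 0.395], [0.579, 0.801, -0.151], [-0.405, 0.122, -0.906]]
force: [0.5, 0.1, -3.4]
grip_width: 0.0258
```

```bash
python3 look.py 9; python3 - <<'E'
from cell import cams
from h import *
c=cams.capture("side");a=c["image"];cv2.imwrite("pics/d9.png",cv2.resize(a[102:186,143:255],(800,600),interpolation=cv2.INTER_CUBIC))
E
```

```text
12.6 [0.4127 0.2612 0.3161] z [ 0.395 -0.151 -0.906] f [ 0.5  0.1 -3.4] [ 0.34  0.18 -1.19  1.99  0.69  1.03 -0.27]
tilt err deg 0.14 turn in tool axes [0.0025 0.0001 0.    ]
tip from old est, tool: [ 0.0011 -0.0029  0.2294] px [384. 329.]
524 2140 axis@.2 [-0.0002  0.0005] slope [-0.0013 -0.0053] rms 0.00028 maxz of bell [0.1956 0.2172 0.2249]
```

View pics/d9.png

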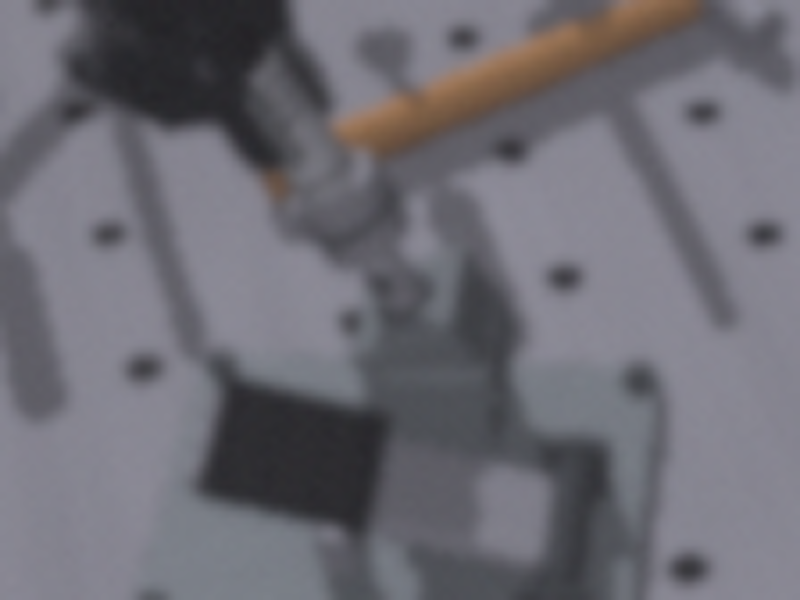

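View pics/w9.png

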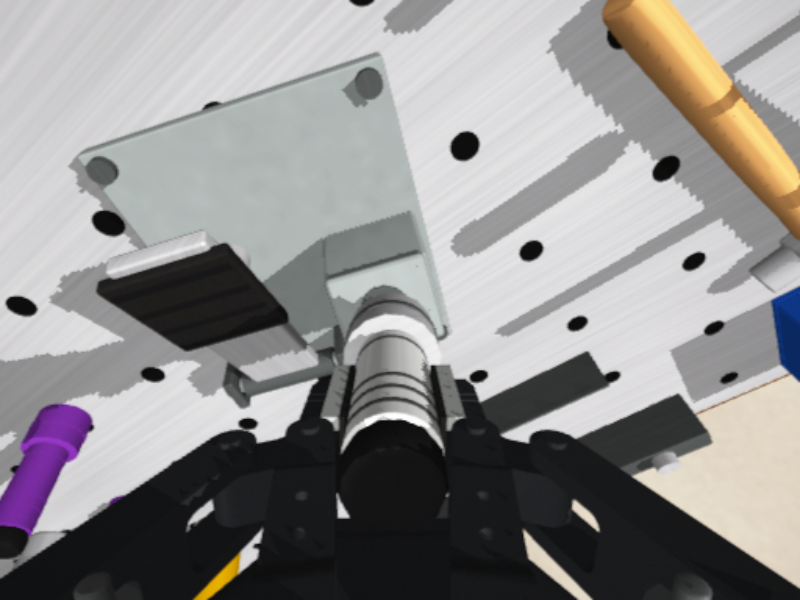

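The path drifted: the nipple now lies at tool y −3.4 mm and x +1.3 mm from the coupler axis. Correcting before entry.

{"op": "move_arm", "data": {
  "commands": [
    [0, 0, 0, 0.0013, -0.0033, 0, 1],
    [0, 0, 0, 0, 0, 0, 1]
  ]
}}

```text
time: 12.95
eef_pos: [0.4097, 0.259, 0.315]
ee_rot: [[-0.707, 0.586, 0.396], [0.579, 0.801, -0.152], [-0.406, 0.122, -0.906]]
force: [0.5, 0.3, -4.2]
grip_width: 0.026
```

```bash
python3 look.py 10
```

```text
12.95 [0.4097 0.259  0.315 ] z [ 0.396 -0.152 -0.906] f [ 0.5  0.3 -4.2] [ 0.35  0.17 -1.2   2.    0.68  1.02 -0.27]
tilt err deg 0.14 turn in tool axes [ 0.0022  0.0008 -0.    ]
tip from old est, tool: [-1.000e-04  8.000e-04  2.292e-01] px [391. 331.]
520 2133 axis@.2 [-0.0002  0.0005] slope [-0.0013 -0.0046] rms 0.00029 maxz of bell [0.1956 0.2168 0.2248]
```

{"op": "move_arm", "data": {
  "commands": [
    [0, 0, 0, 0, 0, 0.004, 1],
    [0, 0, 0, 0, 0, 0.004, 1],
    [0, 0, 0, 0, 0, 0.004, 1],
    [0, 0, 0, 0, 0, 0, 1]
  ]
}}

```text
time: 13.5
eef_pos: [0.4148, 0.2571, 0.3034]
ee_rot: [[-0.707, 0.587, 0.394], [0.58, 0.801, -0.152], [-0.405, 0.121, -0.906]]
force: [0.2, -0.4, -3.5]
grip_width: 0.0263
```

```bash
python3 look.py 11
```

```text
13.5 [0.4148 0.2571 0.3034] z [ 0.394 -0.152 -0.906] f [ 0.2 -0.4 -3.5] [ 0.33  0.21 -1.18  2.    0.72  1.01 -0.29]
tilt err deg 0.1 turn in tool axes [ 0.0017 -0.0005  0.    ]
tip from old est, tool: [-0.0004  0.0009  0.2165] px [392. 342.]
507 2138 axis@.2 [-0.0002  0.0005] slope [-0.0014 -0.0046] rms 0.00029 maxz of bell [0.1956 0.2171 0.2249]
```

{"op": "move_arm", "data": {
  "commands": [
    [0, 0, 0, 0, 0, 0.003, 1],
    [0, 0, 0, 0, 0, 0.003, 1],
    [0, 0, 0, 0, 0, 0, 1]
  ]
}}

```text
time: 13.92
eef_pos: [0.4172, 0.2563, 0.2983]
ee_rot: [[-0.707, 0.586, 0.395], [0.58, 0.801, -0.151], [-0.405, 0.122, -0.906]]
force: [0.9, -0.5, -2.9]
grip_width: 0.0259
```

{"op": "move_arm", "data": {
  "commands": [
    [0, 0, 0, 0, 0, 0.003, 1],
    [0, 0, 0, 0, 0, 0.002, 1],
    [0, 0, 0, 0, 0, 0, 1]
  ]
}}

```text
time: 14.3
eef_pos: [0.4193, 0.2552, 0.2935]
ee_rot: [[-0.707, 0.587, 0.395], [0.58, 0.801, -0.152], [-0.405, 0.121, -0.906]]
force: [3.5, -0.9, -7.4]
grip_width: 0.026
```

{"op": "move_arm", "data": {
  "commands": [
    [0, 0, 0, 0, 0, 0.002, 1],
    [0, 0, 0, 0, 0, 0.002, 1],
    [0, 0, 0, 0, 0, 0, 1]
  ]
}}

```text
time: 14.68
eef_pos: [0.4206, 0.2551, 0.2904]
ee_rot: [[-0.707, 0.586, 0.395], [0.579, 0.801, -0.152], [-0.406, 0.122, -0.906]]
force: [-3.1, -1.1, 3.7]
grip_width: 0.0259
```

```bash
python3 look.py 12
```

```text
14.675 [0.4206 0.2551 0.2904] z [ 0.395 -0.152 -0.906] f [-3.1 -1.1  3.7] [ 0.31  0.24 -1.16  2.01  0.76  1.   -0.32]
tilt err deg 0.13 turn in tool axes [0.0022 0.0004 0.    ]
tip from old est, tool: [-2.000e-04  6.000e-04  2.021e-01] px [391. 354.]
513 2122 axis@.2 [-0.0002  0.0005] slope [-0.0025 -0.0047] rms 0.00028 maxz of bell [0.2334 0.2352 0.2372]
```

It snapped: the force pulled in briefly and is now about 8 N of valve spring at ~26 mm depth. Pushing home.

{"op": "move_arm", "data": {
  "commands": [
    [0, 0, 0, 0, 0, 0.0015, 1],
    [0, 0, 0, 0, 0, 0.0015, 1],
    [0, 0, 0, 0, 0, 0, 1]
  ],
  "force": 120
}}

```text
time: 15.1
eef_pos: [0.4219, 0.2546, 0.2876]
ee_rot: [[-0.707, 0.586, 0.395], [0.579, 0.801, -0.152], [-0.406, 0.122, -0.906]]
force: [-5.9, -1.2, 6.0]
grip_width: 0.0257
```

{"op": "move_arm", "data": {
  "commands": [
    [0, 0, 0, 0, 0, 0.0015, 1],
    [0, 0, 0, 0, 0, 0, 1]
  ]
}}

```text
time: 15.35
eef_pos: [0.4222, 0.2547, 0.2867]
ee_rot: [[-0.707, 0.586, 0.396], [0.579, 0.801, -0.152], [-0.406, 0.122, -0.906]]
force: [-10.4, -3.0, 12.7]
grip_width: 0.0258
```

```bash
python3 look.py 13
```

```text
15.35 [0.4222 0.2547 0.2867] z [ 0.396 -0.152 -0.906] f [-10.4  -3.   12.7] [ 0.3   0.25 -1.15  2.01  0.78  1.   -0.33]
tilt err deg 0.13 turn in tool axes [0.0021 0.0009 0.    ]
tip from old est, tool: [-0.0002  0.0004  0.1981] px [390. 358.]
515 2143 axis@.2 [-0.0003  0.0004] slope [-0.0021 -0.0064] rms 0.0003 maxz of bell [0.2295 0.232  0.2373]
```

{"op": "move_arm", "data": {
  "commands": [
    [0, 0, 0, 0, 0, 0.0015, 1],
    [0, 0, 0, 0, 0, 0, 1],
    [0, 0, 0, 0, 0, 0, 1]
  ]
}}

```text
time: 15.78
eef_pos: [0.4222, 0.2551, 0.2864]
ee_rot: [[-0.707, 0.586, 0.397], [0.578, 0.801, -0.153], [-0.408, 0.121, -0.905]]
force: [-24.2, -4.8, 33.2]
grip_width: 0.0258
```

```bash
python3 look.py 14; python3 - <<'E'
from cf import *
for k in(7,11,13,14):
    c,R,p=pickle.load(open(f"w{k}.pkl","rb"));T=(cloud(c)-p)@R
    m=(abs(T[...,1])<.006)&(T[...,0]>.011)&(T[...,0]<.022)&(T[...,2]>.17)
    q=T[m];q=q[(q[:,0]>.0165)]
    print(k,"bell front z",np.percentile(q[:,2],[1,5,50,95]).round(4),len(q))
from cell import cams
c=cams.capture("side");a=c["image"];cv2.imwrite("pics/d14.png",cv2.resize(a[102:186,143:255],(800,600),interpolation=cv2.INTER_CUBIC))
E
```

```text
15.775 [0.4222 0.2551 0.2864] z [ 0.397 -0.153 -0.905] f [-24.2  -4.8  33.2] [ 0.3   0.25 -1.15  2.01  0.78  1.   -0.34]
tilt err deg 0.17 turn in tool axes [ 0.0016  0.0025 -0.    ]
tip from old est, tool: [-0.0002  0.0002  0.1978] px [390. 358.]
512 2147 axis@.2 [-0.0003  0.0002] slope [-0.0021 -0.0087] rms 0.0003 maxz of bell [0.2293 0.2317 0.2378]
7 bell front z [0.1942 0.1948 0.2066 0.3335] 370
11 bell front z [0.1941 0.195  0.21   0.2486] 439
13 bell front z [0.1944 0.1949 0.2084 0.2298] 402
14 bell front z [0.1941 0.1948 0.2088 0.2298] 397
```

View pics/d14.png

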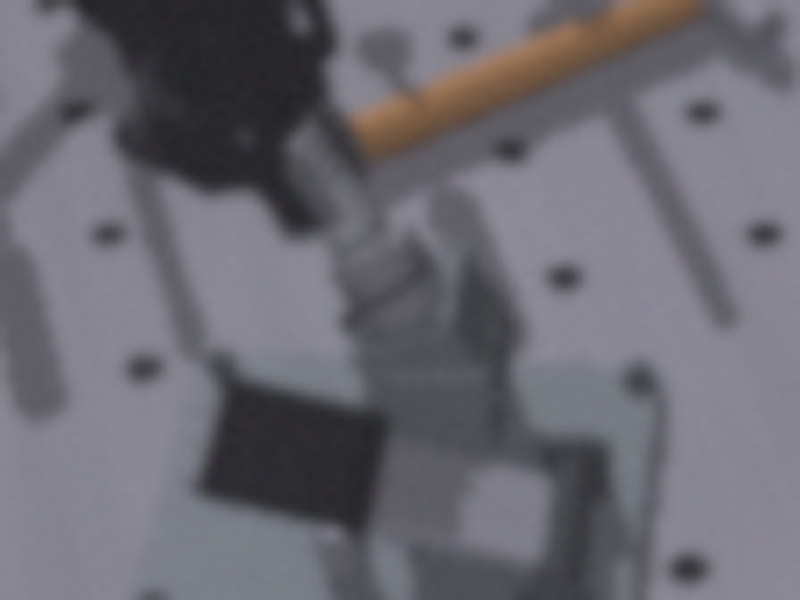

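View pics/w14.png

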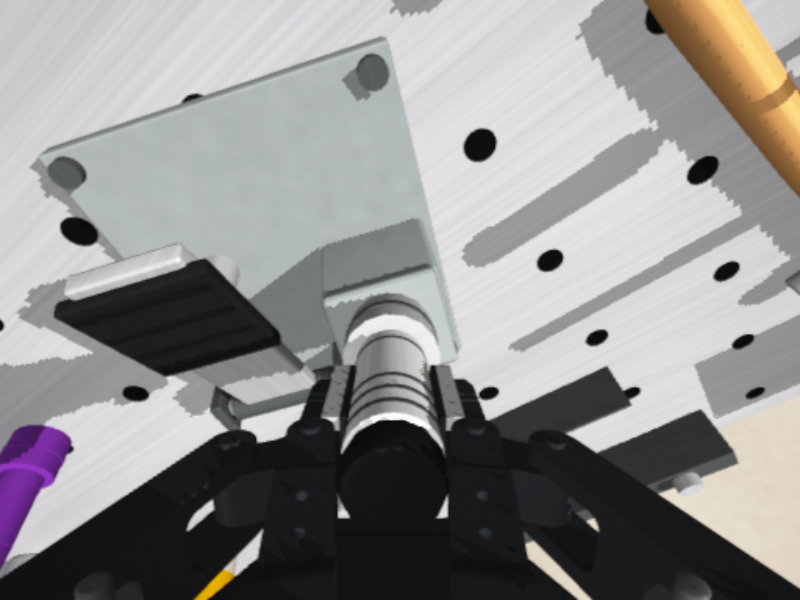

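{"op": "move_arm", "data": {
  "commands": [
    [0, 0, 0, 0, 0, -0.0006, 1],
    [0, 0, 0, 0, 0, 0, 1],
    [0, 0, 0, 0, 0, 0, 1]
  ]
}}

```text
time: 16.25
eef_pos: [0.4223, 0.2549, 0.2866]
ee_rot: [[-0.707, 0.586, 0.396], [0.579, 0.801, -0.153], [-0.407, 0.121, -0.905]]
force: [-18.3, -3.4, 24.2]
grip_width: 0.0256
```

```bash
python3 - <<'E'
from cell import ctrl,cams,workorder
from h import *
c=cams.capture("scene");cv2.imwrite("pics/s15.png",cv2.resize(c["image"],(800,600),interpolation=cv2.INTER_CUBIC))
s=ctrl.observe();tip=np.array([.501,.2248,.1075]);print(s["force"],((tip-s["eef_pos"])@s["ee_rot"]).round(4))
E
```

```text
[-17.66354434  -3.98501196  24.92149557] [-0.0002  0.0003  0.1979]
```

View pics/s15.png

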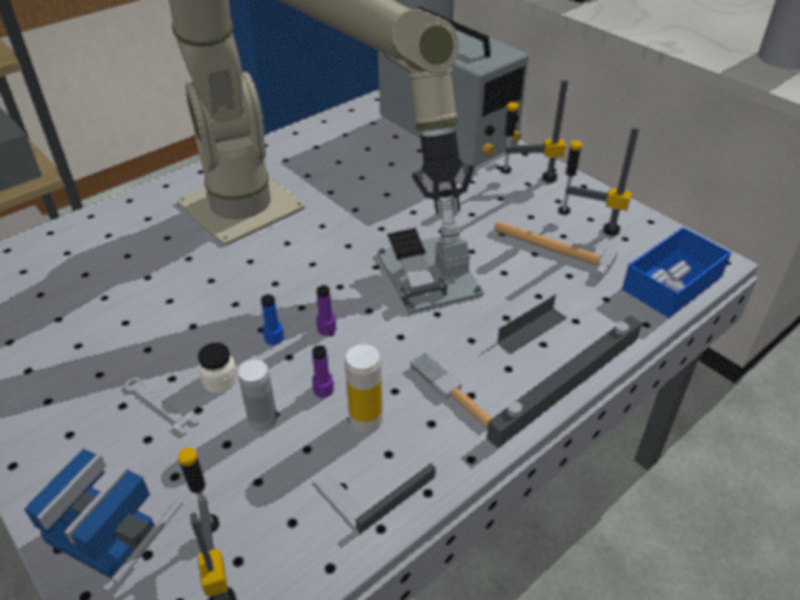

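The coupler is on the nipple at (448,215), the pedal is up, and everything else stands where it did. Handing in.

```bash
python3 -c "
from cell import workorder;print(workorder.sign_off())"
```

```text
the job is handed in; nothing more can be done
None
```

I pushed the pedal to its stop and let it come back up. I then pressed the coupler fully home on the nipple and handed the job in at about 16.3 s, still gripping and pushing.

- **Pedal:** the force jumped from 8.5 N to 55 N at the stop, and the side view showed the pad level. After release the pad slope measured 0.30 again.
- **Coupler:** I took the silver one at a grip width of 26 mm and set it 25° over, in line with the nipple. The pull-in followed by the valve's spring force showed the snap at about 26 mm. It then came up hard at about 30 mm, and I held it there with about 30 N along the axis. The bell did not shift in the grip, tilt error was under 0.2°, and the last picture shows the other loose things where they were.
- **Disagreements:**
  - The wrist camera and the fixed cameras differed by about 2.5 mm, so I aligned the coupler and nipple within single wrist pictures.
  - The arm drifted about 3 mm sideways on the approach, which I corrected before entry.
  - The push along the nipple briefly reached about 42 N at the wrist before I eased off.

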